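Load a sample carrier, lock it with rods and hang it in the water bath

TASK

Get the sample vials ready for the water bath: stand every vial in a pocket of the steel carrier, then lock both rows by pushing a retaining rod fully home through the pair of eyelets above each row (from either end, until its grip meets the end plate), so the vials cannot float out. Then hang the carrier by its handle, one end of the handle bar in each of the bath's two hooks, and leave it hanging still; do not disturb the other things on the bench.

Things in the scene. Friction and masses are not known exactly. Their poses are not given: they have to be found in the camera images.
- carrier_handle (a point): Middle of the handle bar of the loose steel carrier (0.42 kg). Axes are the carrier's: y along the bar, z up, x across. Bar round, 8 mm thick, its axis 90 mm above the feet, with uprights at y = +-54.5 mm and free ends reaching y = +-88 mm. Carrier 164 mm (x) by 113 mm (y), the same either way round. Each side of the bar, at x = +62 and -62 mm, is a row of three pockets, at y = -36, 0, +36 mm.
- carrier: The carrier: origin on its underside, 90 mm below the middle of the handle bar, same axes. Pockets are square, 34 mm wide, open above; their floor is 6 mm and the tops of their walls 26 mm above the feet. The end plates, 4 mm thick, outer faces at y = +-56.5 mm, are 73 mm high and hold the eyelets.
- row_p (a point): Middle of the line between the two facing eyelets of the row at x = +62 mm, 61.5 mm above the carrier's feet; carrier axes. The eyelets are round through holes of 11 mm in the end plates, at y = +-52.5 to +-56.5 mm from here. A rod pushed along y through one and on through the other lies just above the caps of that row's vials.
- row_n (a point): The same point for the row at x = -62 mm; carrier axes.
- hook_seat (a point): Midway between the two hooks of the bath: where the middle of the hung handle bar rests, 126 mm above the bench. Axes: y along the line through both hooks (and the hung bar), x across, z up. The hooks, 8 mm thick, stand at y = +-72 mm and take the bar's ends; V-shaped seats open above: the prong rises to 23 mm above this point at x = -27 mm, the neck to 28 mm at x = +31 mm.
- bath: White bench-top water bath, empty, fixed; origin on its underside, straight below hook_seat, same axes. Outside 232 mm (x) by 226 mm (y); tank inside 206 by 200 mm, rim 96 mm and tank floor 23 mm above the bench, so a hung carrier's feet are 13 mm clear of the floor. The hooks' necks come up from its rim at y = +-106 mm, x = +31 mm, highest point 154 mm.
- rod_a_grip (a point): Centre of the flat-sided grip of loose retaining rod a (45 g; both rods alike). x axis points along the rod to its tip, z up as it lies. Grip block 26 mm long (x), 14 mm wide (y), 16 mm high (z); the rod lies on it, level, axis 8 mm up. Round shaft, 7 mm thick, from the grip's front face at x = +13 mm to its tapered tip at x = +140 mm.
- rod_a_mid (a point): Point on the axis of rod a's shaft, 69.5 mm from the centre of its grip toward the tip; midway between the two end plates when the rod is fully in (grip against the plate).
- rod_b_grip (a point): Centre of the flat-sided grip of loose retaining rod b (45 g; both rods alike). x axis points along the rod to its tip, z up as it lies. Grip block 26 mm long (x), 14 mm wide (y), 16 mm high (z); the rod lies on it, level, axis 8 mm up. Round shaft, 7 mm thick, from the grip's front face at x = +13 mm to its tapered tip at x = +140 mm.
- rod_b_mid (a point): Point on the axis of rod b's shaft, 69.5 mm from the centre of its grip toward the tip; midway between the two end plates when the rod is fully in (grip against the plate).
- sample_1_centre (a point): Centre (half-way up) of sample 1, a loose upright screw-cap vial, 26 mm across, 49 mm tall, 30 g; the cap (22 mm across) is its top 11 mm. May be absent (None).
- sample_2_centre (a point): Centre (half-way up) of sample 2, a loose upright screw-cap vial, 26 mm across, 49 mm tall, 30 g; the cap (22 mm across) is its top 11 mm. May be absent (None).
- sample_3_centre (a point): Centre (half-way up) of sample 3, a loose upright screw-cap vial, 26 mm across, 49 mm tall, 30 g; the cap (22 mm across) is its top 11 mm. May be absent (None).
- sample_4_centre (a point): Centre (half-way up) of sample 4, a loose upright screw-cap vial, 26 mm across, 49 mm tall, 30 g; the cap (22 mm across) is its top 11 mm. May be absent (None).
- sample_5_centre (a point): Centre (half-way up) of sample 5, a loose upright screw-cap vial, 26 mm across, 49 mm tall, 30 g; the cap (22 mm across) is its top 11 mm. May be absent (None).
- petri_dish: Bystander: petri dish, 83 mm across, 17 mm high; origin at the centre of its underside. Leave alone.
- timer: Bystander: kitchen-style laboratory timer, 68x64x18 mm; origin at the centre of its underside. Leave alone.
There are look-alikes about, which are no part of the job. Of the things like the part that bears sample_3_centre, leave any that is red; of the rest the smaller one is meant.

How it is judged:
By the outcome, as a careful person would: the job done as asked, in the order asked, and still so for the second after the job is handed in, with the robot touching nothing.
Of sample_1, sample_2, sample_3, sample_4, sample_5 only 3 to 5 are there at a start; the rules pass over those that are not, and their reading is None.
At some moment in a run one of carrier may be knocked a few centimetres aside while the robot is not near it.
It also fails if it takes over 210 s, if anything falls off the work surface, if the arm or the gripper's body presses on something with over 40 N, if the wrist force passes 120 N, or if a joint passes its speed limit or range.

ROBOT

A 6-joint arm with a two-finger parallel gripper is mounted at the origin on a cart in front of the work surface, level with it; the furniture and walls round the work are solid. World frame = base frame: x ahead of the robot, y to its left, z up, the work surface at z = 0. Lengths are in m, angles in rad, forces in N, time in s.
With the tool pointing down it reaches from about 0.325 to 0.85 m from the base axis. Payload 15.5 kg.
Tool frame: the origin (TCP) lies between the finger pads; the fingertips stand 14 mm ahead of it and the grasp point (between the pads) lies 5 mm behind it (arm.tip_extent is the distance from the TCP to the fingertips, in m); z points along the fingers, y is the line along which they close (so a half turn about z gives the same grasp; the last joint's range is limited). The gripper opens to 91 mm and grips with 3 to 60 N. Pads are 32 mm wide; open, the fingers measure 118 mm over their backs; the gripper's body (76 mm by 178 mm) begins 60 mm behind the grasp point.
Start: joints at [1.048, 0.494, 1.345, -0, 1.302, -0.096], TCP at [0.259, 0.569, 0.228] pointing down, gripper open.
Joint ranges: [-2.91, 2.91], [-0.82, 2.16], [0.22, 2.67], [-1.22, 4.37], [0.12, 2.79], [-3.08, 3.08]. Speed limits (rad/s): [1.89, 1.89, 2.57, 3.01, 3.01, 3.01].

INTERFACE

Orientations are given as a unit quaternion [x, y, z, w].
In Python, from workcell import arm, cams, workorder gives the robot as it stands.
- The arm moves only by the tool arm_command, never from a script. Its argument "steps" is a list of rows, each an object of numbers: "tx", "ty", "tz": the shift along the tool's x, y, z in mm; "twist": the turn about the tool's z in degrees. A call has 1 to 20 rows; each row is the pose to reach, as a shift and turn from the pose commanded when the call began, along the tool's axes at that moment; what a row does not reach only later rows make up. A row lasts 1/10 s, in which the tool goes at most 50 mm and 8.59 degrees, less where a joint would pass 70% of its speed; a pose out of reach is approached as far as the arm can. A call with a gripper value outside its range is refused whole. "jaw" is the opening, from 0 (shut) to 1 (fully open), set as the call begins (left out, the last holds). The fingers move at their own pace and stop on an object; "grip_force" is the grip in N (left out, the last holds). Time passes only in rows, so rows that repeat a pose let the fingers close. It gives the time, the measured TCP pose, the force, the opening and the grip force at its end, in the units of the state.
- arm.read_state(): the state, without advancing time (a new reading comes with each control period).
- cams.camera(name): name is "scene" or "side" or "wrist"; returns a dict with "img" (384x512x3 uint8, red, green, blue), "K" (3x3 intrinsics, pixels), "R" (3x3) and "t" (3): a world point X has camera coordinates R X + t. Camera axes: x right, y down, z forward; pixel columns grow to the right and rows downward; lengths in m; the calibration is good to about 2 mm. A picture is of the moment at which its call begins. There is no depth.
- workorder.close_job(): hands the job in; it is judged then, once.
The state is a dict: "t": time; "joint_positions": joint angles; "dq": joint speeds; "effort": joint torques, N m; "eef_pos": TCP position; "tool_rot": TCP orientation; "ft_force": force on the tool from outside, world axes, zero at the start; "torque": the same for the moment, N m; "opening": opening from 0.0 (shut) to 1.0 (fully open); "gripper_force": force on a finger pad.
Only numpy, scipy, OpenCV 4.12 (cv2) and the standard library are available. Lean on these libraries where they do the work, as an engineer would, in place of code of your own. Each camera call takes 0.05 s, during which the arm holds its last target. There are 200 camera calls.

## Working session

There is one attempt and no reset: what is moved stays moved. The work goes in short steps, Python scripts to look and compute and a tool call to move; the robot and the scene stay as the last step left them, time stands still between calls to the robot, and variables do not carry over. Pictures are saved under pics/ and viewed, at most 14 in all, crops included, and the job is handed in when it is done.

Besides the shell and the picture viewer there is one more tool, called after "Request:" by a JSON object that holds its "method" and its "body". arm_command: Moves the arm, as the interface text tells. Its arguments: {"type":"object","properties":{"steps":{"type":"array","items":{"type":"object","properties":{"tx":{"type":"number"},"ty":{"type":"number"},"tz":{"type":"number"},"twist":{"type":"number"}}}},"jaw":{"type":"number"},"grip_force":{"type":"number"}},"required":["steps"]}

```bash
ls; mkdir -p pics; python3 - <<'E'
from workcell import arm,cams,workorder
import cv2,numpy as np
s=arm.read_state();print(s)
for n in("scene","side","wrist"):
    c=cams.camera(n);cv2.imwrite(f"pics/{n}0.png",c["img"][:,:,::-1])
    np.savez(f"{n}0.npz",**c)
    print(n,c["K"].round(1).tolist(),(-c["R"].T@c["t"]).round(3),c["R"][2].round(2))
a=cv2.imread("pics/scene0.png");cv2.imwrite("pics/scene0b.png",cv2.resize(a,(800,600),interpolation=cv2.INTER_CUBIC))
a=cv2.imread("pics/side0.png");cv2.imwrite("pics/side0b.png",cv2.resize(a,(800,600),interpolation=cv2.INTER_CUBIC))
E
```

```text
pics
{'t': 0.0, 'joint_positions': array([ 1.04847514e+00,  4.94162789e-01,  1.34613457e+00,  1.62192534e-05,
        1.30253378e+00, -9.54833506e-02]), 'dq': array([-5.44814011e-05,  6.29681319e-04,  5.71380248e-04, -1.07210771e-03,
        1.42573001e-03,  3.19573680e-03]), 'effort': array([-2.51456222e-03, -8.78845882e+01, -3.81856298e+01,  7.02646840e-02,
        5.34369133e-02, -1.51560321e-04]), 'eef_pos': array([0.25854077, 0.56860498, 0.22734979]), 'tool_rot': array([ 2.11804546e-01,  9.77311849e-01, -5.87553728e-04, -1.95705387e-04]), 'ft_force': array([ 0.38631086, -0.28725722,  0.31292511]), 'torque': array([ 0.00476432, -0.00887154, -0.01910278]), 'gripper_force': 0.0, 'opening': 1.0008021683116255}
scene [[407.3, 0.0, 256.7], [0.0, 407.3, 197.3], [0.0, 0.0, 1.0]] [-0.226  0.579  0.802] [ 0.64 -0.47 -0.61]
side [[367.2, 0.0, 263.2], [0.0, 367.2, 198.0], [0.0, 0.0, 1.0]] [0.262 0.79  0.679] [ 0.26 -0.76 -0.6 ]
wrist [[307.3, 0.0, 255.2], [0.0, 307.3, 184.7], [0.0, 0.0, 1.0]] [0.182 0.604 0.383] [ 0.27 -0.12 -0.96]
```

View pics/scene0b.png

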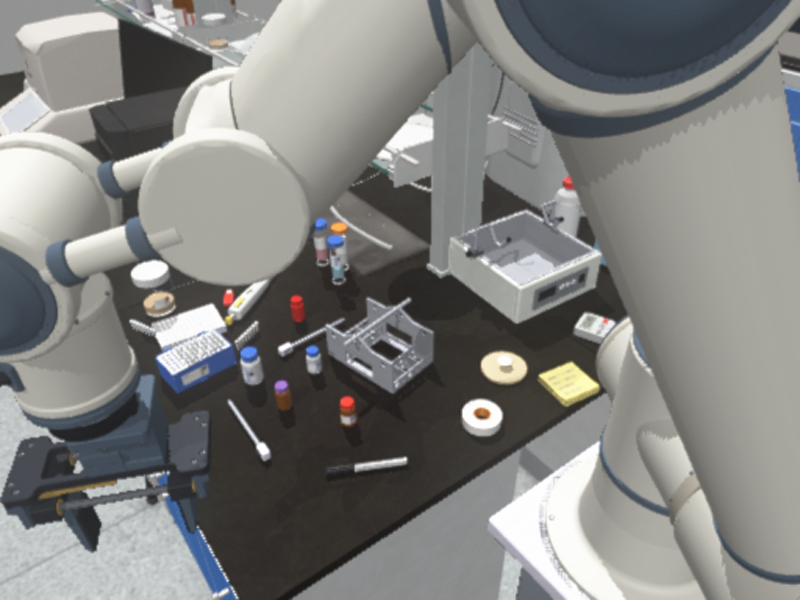

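View pics/side0b.png

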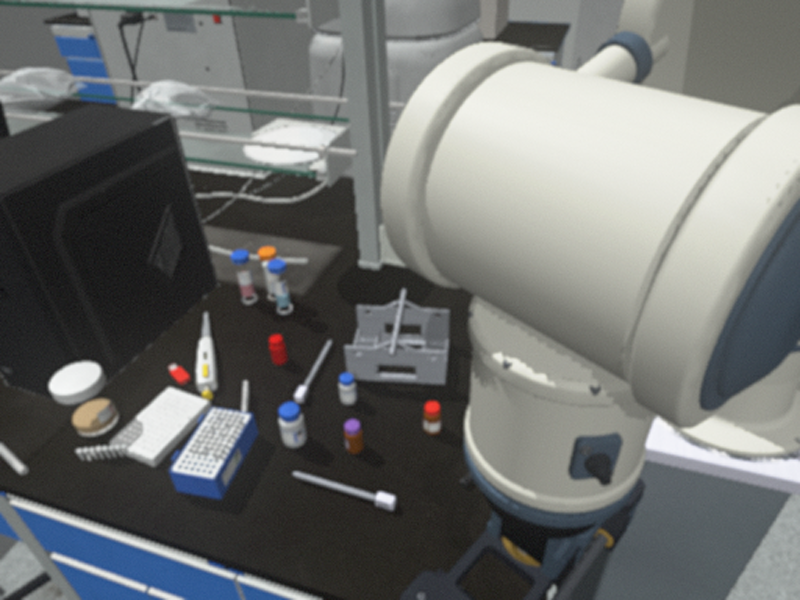

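```bash
cat > h.py <<'E'
import numpy as np,cv2
from scipy.spatial.transform import Rotation as Ro
def ray(c,u,v):
    d=c["R"].T@np.linalg.inv(c["K"])@np.array([u,v,1.]);return -c["R"].T@c["t"],d
def plane(c,u,v,z):
    o,d=ray(c,u,v);return (o+d*(z-o[2])/d[2])[:2]
def proj(c,X):
    p=(c["R"]@np.atleast_2d(X).T+c["t"][:,None]);q=c["K"]@p;return (q[:2]/q[2]).T
def snap(n,f=None,up=None):
    from workcell import cams
    c=cams.camera(n)
    if f: np.savez(f+".npz",**c);cv2.imwrite(f"pics/{f}.png",c["img"][:,:,::-1])
    return c
def tool():
    from workcell import arm
    s=arm.read_state();return s,s["eef_pos"],Ro.from_quat(s["tool_rot"]).as_matrix()
def go(x,y,z=None,yaw=None):
    """mm shift in tool axes to reach the world point; yaw: wanted angle (deg) of the tool y axis (mod 180)"""
    s,p,R=tool();d=np.array([x,y,p[2] if z is None else z])-p
    a=np.degrees(np.arctan2(R[1,1],R[0,1]));tw=None
    if yaw is not None: tw=-((yaw-a+90)%180-90)
    print("t",round(s["t"],1),"tool y ang",a.round(1),"q6",s["joint_positions"][5].round(2),"shift",(R.T@d*1000).round(1),"twist",tw)
E
python3 - <<'E'
from h import *
c=dict(np.load("scene0.npz"))
for n,u,v,z in [("bigblue",250,352,.06),("smallblue",314,348,.049),("purple",283,383,.049),("redcap",347,400,.049),("red",297,298,.049),("gripA",287,348,.008),("tipA",343,322,.008),("gripB",262,450,.008),("tipB",230,402,.008),("barL",328,362-20,.09),("bar2",410,301,.09),("bar1",330,347,.09),("bathL",450,240,.096),("bathF",522,283,.096),("bathR",600,257,.096),("bathB",525,212,.096),("edge",0,0,0),("pet",482,412,.01),("tall",338,240,.09)]:
    print(n,plane(c,u*.64,v*.64,z).round(3))
a=cv2.imread("pics/wrist0.png")
b=cv2.imread("pics/scene0.png")[215:285,130:260];b=cv2.resize(b,(800,430),interpolation=cv2.INTER_CUBIC)
m=np.zeros((600,800,3),np.uint8);m[:330,:612]=cv2.resize(b,(612,330));m[240:600,350:800]=cv2.resize(a,(450,360)) 
cv2.imwrite("pics/m1.png",np.vstack([cv2.resize(b,(760,290)),cv2.resize(a,(760,570))])[:,:] if 0 else m)
E
```

```text
bigblue [0.622 0.296]
smallblue [0.574 0.195]
purple [0.527 0.282]
redcap [0.428 0.217]
red [0.728 0.144]
gripA [0.649 0.215]
tipA [0.652 0.087]
gripB [0.452 0.366]
tipB [0.582 0.362]
barL [0.53  0.188]
bar2 [0.538 0.004]
bar1 [0.516 0.192]
bathL [ 0.653 -0.19 ]
bathF [ 0.447 -0.197]
bathR [ 0.417 -0.388]
bathB [ 0.643 -0.403]
edge [4.481 0.059]
pet [0.3   0.032]
tall [ 0.808 -0.006]
```

View pics/m1.png

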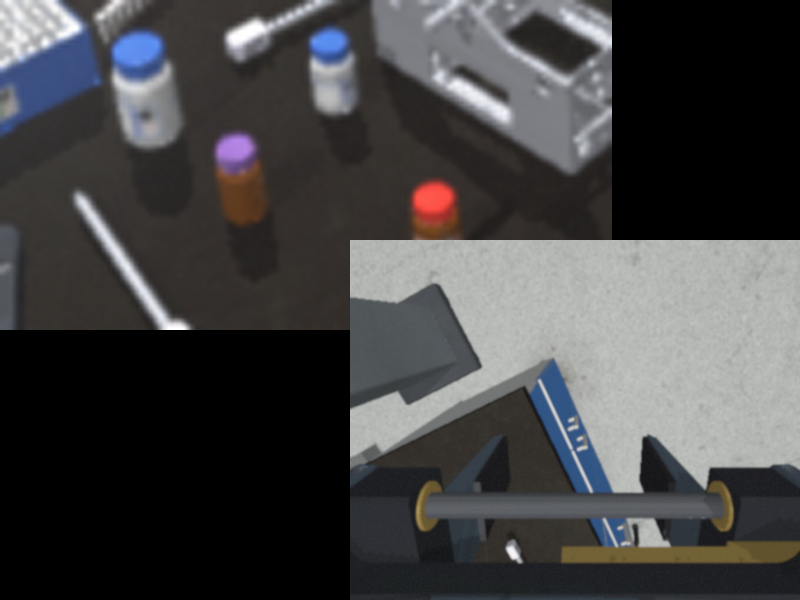

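Request:
{"method": "arm_command", "body": {"steps": [{"tx": -40, "ty": -27, "tz": -20}, {"tx": -80, "ty": -54, "tz": -40}, {"tx": -120, "ty": -81, "tz": -60}, {"tx": -160, "ty": -108, "tz": -80}, {"tx": -200, "ty": -135, "tz": -100}, {"tx": -240, "ty": -162, "tz": -120}, {"tx": -280, "ty": -189, "tz": -140}, {"tx": -320, "ty": -216, "tz": -150}, {"tx": -360, "ty": -243, "tz": -150}, {"tx": -400, "ty": -270, "tz": -150}, {"tx": -430, "ty": -290, "tz": -150}, {"tx": -459, "ty": -308, "tz": -150}, {"tx": -459, "ty": -308, "tz": -150}, {"tx": -459, "ty": -308, "tz": -150}, {"tx": -459, "ty": -308, "tz": -150}, {"tx": -459, "ty": -308, "tz": -150}]}}

```text
invalid input at $.steps[0]: expected keys tx, ty, tz, twist
```

```bash
python3 - <<'E'
from h import *
print(tool()[1])
w=snap("wrist","w1");s=snap("scene","s1");d=snap("side","d1")
m=np.zeros((600,800,3),np.uint8)
m[:,:]=cv2.resize(w["img"],(800,600),interpolation=cv2.INTER_CUBIC)
cv2.imwrite("pics/w1b.png",m[:,:,::-1])
m[:300,:400]=cv2.resize(s["img"],(400,300),interpolation=cv2.INTER_AREA);m[:300,400:]=cv2.resize(d["img"],(400,300),interpolation=cv2.INTER_AREA)
cv2.imwrite("pics/sd1.png",m[:300,:,::-1])
E
```

```text
[0.25859586 0.56870578 0.22747907]
```

View pics/w1b.png

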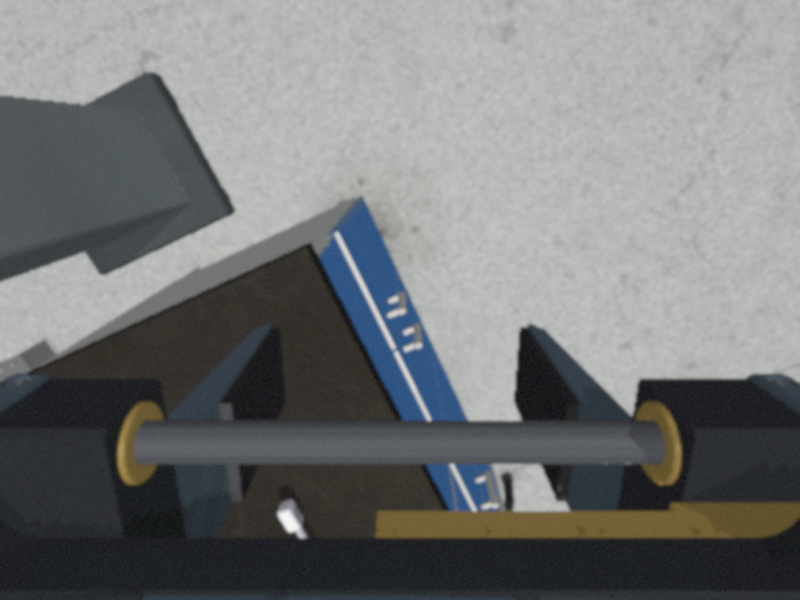

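View pics/sd1.png

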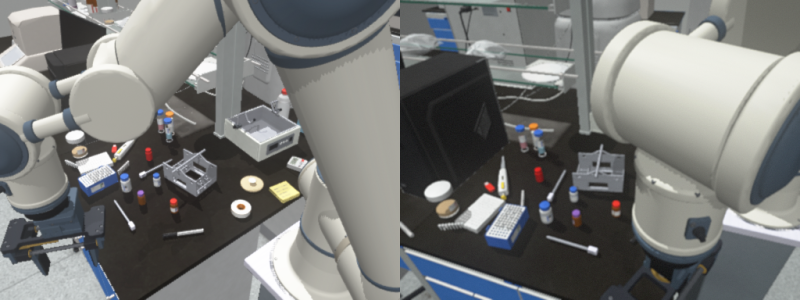

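Request:
{"method": "arm_command", "body": {"steps": [{"tx": -40, "ty": -21, "tz": -20, "twist": 0}, {"tx": -80, "ty": -43, "tz": -40, "twist": 0}, {"tx": -120, "ty": -64, "tz": -60, "twist": 0}, {"tx": -160, "ty": -86, "tz": -80, "twist": 0}, {"tx": -200, "ty": -107, "tz": -100, "twist": 0}, {"tx": -240, "ty": -129, "tz": -120, "twist": 0}, {"tx": -280, "ty": -150, "tz": -140, "twist": 0}, {"tx": -320, "ty": -172, "tz": -150, "twist": 0}, {"tx": -360, "ty": -193, "tz": -150, "twist": 0}, {"tx": -400, "ty": -215, "tz": -150, "twist": 0}, {"tx": -440, "ty": -236, "tz": -150, "twist": 0}, {"tx": -465, "ty": -250, "tz": -150, "twist": 0}, {"tx": -465, "ty": -250, "tz": -150, "twist": 0}, {"tx": -465, "ty": -250, "tz": -150, "twist": 0}, {"tx": -465, "ty": -250, "tz": -150, "twist": 0}, {"tx": -465, "ty": -250, "tz": -150, "twist": 0}]}}

```text
t: 1.9
eef_pos: [0.578, 0.1498, 0.3781]
tool_rot: [0.211, 0.977, 0.0, -0.0]
ft_force: [0.5, -0.2, -0.1]
opening: 1.002
gripper_force: 0.0
```

```bash
python3 - <<'E'
from h import *
w=snap("wrist","w2");s=snap("scene","s2");d=snap("side","d2")
cv2.imwrite("pics/w2b.png",cv2.resize(w["img"],(800,600),interpolation=cv2.INTER_CUBIC)[:,:,::-1])
m=np.hstack([cv2.resize(x["img"],(400,300),interpolation=cv2.INTER_AREA) for x in(s,d)])
cv2.imwrite("pics/sd2.png",m[:,:,::-1])
E
```

```text
(no output)
```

View pics/w2b.png

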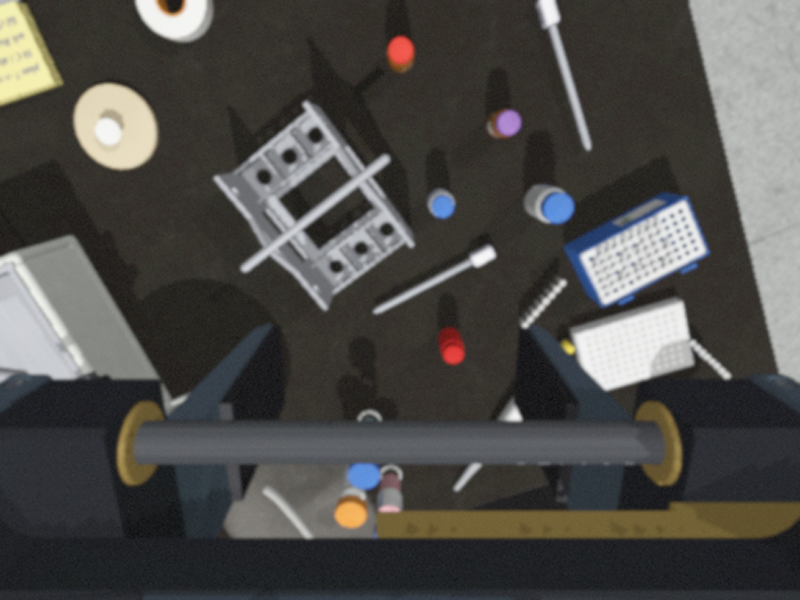

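View pics/sd2.png

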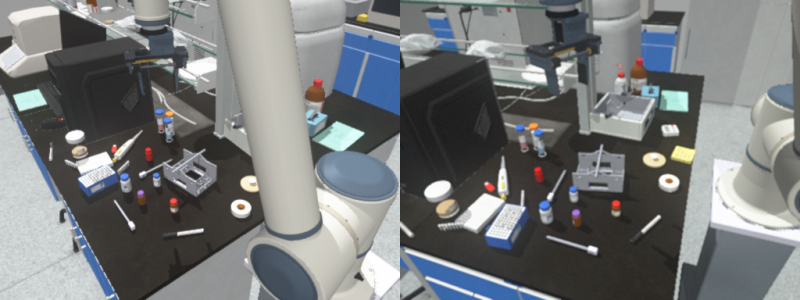

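```bash
python3 - <<'E'
from h import *
w=dict(np.load("w2.npz"));s=dict(np.load("s2.npz"));d=dict(np.load("d2.npz"))
for n,u,v,z in [("redcap",400,50,.049),("purple",508,123,.049),("smallblue",442,205,.049),("bigblue",558,208,.06),("red",453,354,.049),("gripA",483,256,.008),("tipA",377,311,.008),("gripB",548,12,.008),("tipB",587,148,.008),("bar1",245,269,.09),("bar2",387,158,.09),("bathcorner",70,237,.096),("bathc2",185,400,.096)]:
    print(n,plane(w,u*.64,v*.64,z).round(4))
def caps(c,lo,hi):
    h=cv2.cvtColor(c["img"],cv2.COLOR_RGB2HSV);m=cv2.inRange(h,lo,hi)
    n,_,st,ce=cv2.connectedComponentsWithStats(m);return [(st[i,4],st[i,2:4].tolist(),ce[i].round(1).tolist()) for i in range(1,n) if 25<st[i,4]<800]
for nm,c in(("w",w),("s",s),("d",d)):
  for k,lo,hi in(("blue",(105,110,90),(122,255,255)),("red",(0,150,120),(6,255,255)),("purp",(125,60,80),(150,255,255))):
    print(nm,k,[(a[0],a[2],plane(c,*a[2],.0475).round(3).tolist()) for a in caps(c,lo,hi)])
E
```

```text
redcap [0.4309 0.219 ]
purple [0.5312 0.2869]
smallblue [0.5769 0.1992]
bigblue [0.625  0.3016]
red [0.7327 0.1468]
gripA [0.6548 0.2203]
tipA [0.665  0.0839]
gripB [0.4538 0.3669]
tipB [0.5913 0.3625]
bar1 [0.5488 0.0028]
bar2 [0.5118 0.1695]
bathcorner [ 0.4548 -0.1267]
bathc2 [ 0.6442 -0.1205]
w blue [(np.int32(155), [283.3, 132.3], [0.579, 0.199]), (np.int32(334), [357.2, 132.8], [0.628, 0.305]), (np.int32(638), [386.6, 155.3], [0.682, 0.337]), (np.int32(41), [440.5, 171.1], [0.743, 0.409]), (np.int32(43), [400.4, 191.4], [0.75, 0.339]), (np.int32(298), [232.9, 303.8], [0.836, -0.012])]
w red [(np.int32(239), [256.0, 31.6], [0.43, 0.219]), (np.int32(221), [289.3, 223.9], [0.728, 0.148])]
w purp [(np.int32(220), [325.6, 78.2], [0.531, 0.288])]
s blue [(np.int32(65), [203.5, 143.1], [0.962, -0.043]), (np.int32(64), [213.7, 154.2], [0.872, -0.031]), (np.int32(56), [27.1, 164.1], [1.211, 0.517]), (np.int32(397), [54.4, 215.3], [0.864, 0.518]), (np.int32(90), [159.0, 225.8], [0.636, 0.295]), (np.int32(48), [199.8, 224.0], [0.573, 0.199]), (np.int32(402), [127.6, 235.9], [0.65, 0.382])
[... 537 characters left out ...]
137, -0.995]), (np.int32(53), [62.3, 64.0], [2.028, -0.877]), (np.int32(86), [153.0, 163.8], [0.939, -0.075]), (np.int32(83), [177.0, 170.0], [0.844, -0.064]), (np.int32(62), [221.2, 241.6], [0.577, 0.198]), (np.int32(146), [184.6, 262.4], [0.631, 0.288]), (np.int32(591), [136.6, 301.0], [0.676, 0.416]), (np.int32(85), [3.8, 338.0], [0.872, 0.567]), (np.int32(646), [63.1, 375.1], [0.709, 0.591]), (np.int32(150), [164.9, 380.0], [0.533, 0.544])]
d red [(np.int32(29), [282.8, 95.0], [0.69, -0.765]), (np.int32(142), [176.8, 221.9], [0.72, 0.164]), (np.int32(79), [115.1, 239.6], [0.835, 0.27]), (np.int32(91), [276.1, 260.6], [0.429, 0.219])]
d purp [(np.int32(99), [224.9, 272.1], [0.53, 0.287])]
```

```bash
python3 - <<'E'
from h import *
w=dict(np.load("w2.npz"))
P=[plane(w,u*.64,v*.64,.073) for u,v in[(305,104),(412,243),(218,180),(327,306)]]
for p in P:print(p.round(4))
print(np.linalg.norm(P[0]-P[1]),np.linalg.norm(P[2]-P[3]),np.linalg.norm(P[0]-P[2]),sum(P)/4,np.degrees(np.arctan2(*(P[0]-P[2])[::-1])),np.degrees(np.arctan2(*(P[1]-P[0])[::-1])))
a=cv2.resize(w["img"][55:205,130:270],None,fx=5,fy=5,interpolation=cv2.INTER_CUBIC)
# overlay model at the estimate
cx,cy,yaw=.530,.086,np.radians(12.5)
X=[(0,-.088,.09),(0,.088,.09),(0,0,.09)]+[(sx*.062,sy*.0565,.0615) for sx in(-1,1) for sy in(-1,1)]+[(sx*.062,y,.006) for sx in(-1,1) for y in(-.036,0,.036)]+[(sx*.082,sy*.0565,.0) for sx in(-1,1) for sy in(-1,1)]
Rz=Ro.from_euler('z',yaw).as_matrix()
q=(proj(w,np.array(X)@Rz.T+[cx,cy,0])-[130,55]+.5)*5
for p in q: cv2.drawMarker(a,tuple(int(v) for v in p),(255,0,0),0,12,1)
a=a[:,:,::-1];print(a.shape);cv2.imwrite("pics/ov.png",cv2.resize(a,None,fx=.8,fy=.8))
E
```

```text
[0.4393 0.1214]
[0.5951 0.1575]
[0.4648 0.0159]
[0.619  0.0524]
0.15992310036463592 0.15841871835536236 0.10856041256556508 [0.52952674 0.08680476] 103.59744168269857 13.04016437942101
(750, 700, 3)
```

View pics/ov.png

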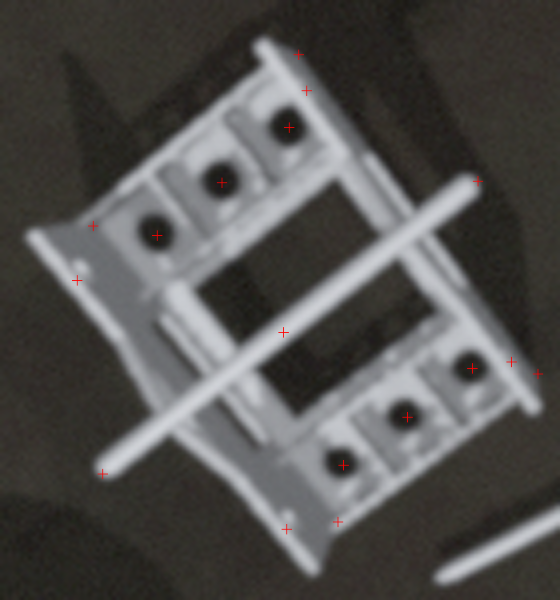

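```bash
cat >> h.py <<'E'
HOLES=[(sx*.062,y) for sx in(-1,1) for y in(-.036,0,.036)]
def fit(c,guess,skip=(),n=4):
    from scipy.optimize import least_squares
    g=cv2.cvtColor(c["img"],cv2.COLOR_RGB2GRAY).astype(float)
    p=np.array(guess,float)  # x,y,yaw rad
    H=np.array([h for i,h in enumerate(HOLES) if i not in skip])
    def pr(p,X): return proj(c,np.c_[X[:,:2]@Ro.from_euler('z',p[2]).as_matrix()[:2,:2].T+p[:2],X[:,2]])
    X=np.c_[H,np.full(len(H),.006)]
    for it in range(n):
        obs=[]
        for u,v in pr(p,X):
            r=int(max(4,.011*c["K"][0,0]/.5)) ;iu,iv=int(round(u)),int(round(v))
            P=g[iv-r:iv+r+1,iu-r:iu+r+1];W=np.clip(np.percentile(P,50)*.75-P,0,None)
            yy,xx=np.mgrid[iv-r:iv+r+1,iu-r:iu+r+1];obs.append([(W*xx).sum()/W.sum(),(W*yy).sum()/W.sum()])
        obs=np.array(obs);S=least_squares(lambda q:(pr(q,X)-obs).ravel(),p,x_scale=[.01,.01,.05]);p=S.x
    return p,np.abs(S.fun).max()
E
python3 - <<'E'
from h import *
w=dict(np.load("w2.npz"));g=(.530,.086,np.radians(12.5))
p,e=fit(w,g);print(p.round(4),np.degrees(p[2]),e)
go(.530,.287,.12,yaw=12.5)
E
```

```text
[0.5292 0.0855 0.2107] 12.074400601469549 0.211007876071875
t 2.0 tool y ang 65.6 q6 -0.99 shift [100.7 105.3 258.1] twist 53.10376804486745
```

Request:
{"method": "arm_command", "body": {"jaw": 0.65, "steps": [{"tx": 30, "ty": 30, "tz": 30, "twist": 8}, {"tx": 60, "ty": 60, "tz": 60, "twist": 16}, {"tx": 85, "ty": 90, "tz": 90, "twist": 24}, {"tx": 101, "ty": 105, "tz": 120, "twist": 32}, {"tx": 101, "ty": 105, "tz": 160, "twist": 40}, {"tx": 101, "ty": 105, "tz": 200, "twist": 48}, {"tx": 101, "ty": 105, "tz": 240, "twist": 53.5}, {"tx": 101, "ty": 105, "tz": 258, "twist": 53.5}, {"tx": 101, "ty": 105, "tz": 258, "twist": 53.5}, {"tx": 101, "ty": 105, "tz": 258, "twist": 53.5}, {"tx": 101, "ty": 105, "tz": 258, "twist": 53.5}]}}

```text
t: 3.15
eef_pos: [0.5309, 0.2868, 0.1215]
tool_rot: [0.629, 0.778, 0.001, 0.001]
ft_force: [-0.3, 0.7, -0.1]
opening: 0.649
gripper_force: 0.0
```

```bash
python3 - <<'E'
from h import *
go(.530,.287,.038,yaw=12.1)
w=snap("wrist","w3")
h=cv2.cvtColor(w["img"],cv2.COLOR_RGB2HSV);m=cv2.inRange(h,(125,60,80),(150,255,255))
n,_,st,ce=cv2.connectedComponentsWithStats(m)
for i in range(1,n):
    if st[i,4]>100: print(st[i],ce[i],plane(w,*ce[i],.047))
E
```

```text
t 3.1 tool y ang 12.1 q6 0.19 shift [ 0.4 -1.  83.5] twist -0.02335987347368018
[239 185  30  29 673] [253.73254086 199.21248143] [0.53034099 0.28799571]
```

Request:
{"method": "arm_command", "body": {"jaw": 0.15, "grip_force": 12, "steps": [{"tx": 0, "ty": 0, "tz": 0, "twist": 0}]}}

```text
t: 3.3
eef_pos: [0.5306, 0.2866, 0.1212]
tool_rot: [0.629, 0.777, 0.001, 0.0]
ft_force: [0.1, 0.2, 0.2]
opening: 0.591
gripper_force: 0.0
```

Request:
{"method": "arm_command", "body": {"jaw": 0.65, "steps": [{"tx": 0, "ty": 0, "tz": 10, "twist": 0}, {"tx": 0, "ty": 0, "tz": 35, "twist": 0}, {"tx": 0, "ty": 0, "tz": 60, "twist": 0}, {"tx": 0, "ty": 0, "tz": 83, "twist": 0}, {"tx": 0, "ty": 0, "tz": 83, "twist": 0}, {"tx": 0, "ty": 0, "tz": 83, "twist": 0}]}}

```text
t: 3.9
eef_pos: [0.5299, 0.2862, 0.037]
tool_rot: [0.629, 0.777, -0.0, -0.0]
ft_force: [0.5, -0.1, -0.0]
opening: 0.651
gripper_force: 0.0
```

Request:
{"method": "arm_command", "body": {"jaw": 0.15, "grip_force": 12, "steps": [{"tx": 0, "ty": 0, "tz": 0, "twist": 0}, {"tx": 0, "ty": 0, "tz": 0, "twist": 0}, {"tx": 0, "ty": 0, "tz": 0, "twist": 0}, {"tx": 0, "ty": 0, "tz": 0, "twist": 0}, {"tx": 0, "ty": 0, "tz": 0, "twist": 0}, {"tx": 0, "ty": 0, "tz": 0, "twist": 0}, {"tx": 0, "ty": 0, "tz": 0, "twist": 0}, {"tx": 0, "ty": 0, "tz": -20, "twist": 0}, {"tx": 0, "ty": 0, "tz": -50, "twist": 0}, {"tx": 0, "ty": 0, "tz": -80, "twist": 0}, {"tx": 0, "ty": 0, "tz": -100, "twist": 0}, {"tx": 0, "ty": 0, "tz": -100, "twist": 0}]}}

```text
t: 5.1
eef_pos: [0.5314, 0.2868, 0.1396]
tool_rot: [0.629, 0.777, 0.002, 0.001]
ft_force: [0.4, -0.3, -0.1]
opening: 0.275
gripper_force: 12.0
```

```bash
python3 - <<'E'
from h import *
w=snap("scene","s4");p,e=fit(w,(.5292,.0855,.2107));print(p.round(4),e)
w=snap("side","d4");p,e=fit(w,(.5292,.0855,.2107));print(p.round(4),e)
P=np.array([.5292,.0855]);R=Ro.from_euler('z',.2107).as_matrix()[:2,:2]
q=P+R@[-.062,.034];go(*q,.045,yaw=12.07)
E
```

```text
h.py:36: RuntimeWarning: invalid value encountered in scalar divide
  yy,xx=np.mgrid[iv-r:iv+r+1,iu-r:iu+r+1];obs.append([(W*xx).sum()/W.sum(),(W*yy).sum()/W.sum()])
Traceback (most recent call last):
  File "h.py", line 37, in fit
    obs=np.array(obs);S=least_squares(lambda q:(pr(q,X)-obs).ravel(),p,x_scale=[.01,.01,.05]);p=S.x
                        ~~~~~~~~~~~~~^^^^^^^^^^^^^^^^^^^^^^^^^^^^^^^^^^^^^^^^^^^^^^^^^^^^^^^^
ValueError: Residuals are not finite in the initial point.
```

```bash
python3 - <<'E'
s=open("h.py").read()
s=s.replace("obs.append([(W*xx).sum()/W.sum(),(W*yy).sum()/W.sum()])","obs.append([(W*xx).sum()/W.sum(),(W*yy).sum()/W.sum()] if W.sum()>60 else [np.nan]*2)")
s=s.replace("(pr(q,X)-obs).ravel(),p","np.nan_to_num(pr(q,X)-obs).ravel(),p").replace("np.abs(S.fun).max()","np.abs(S.fun).reshape(-1,2).max(1).round(2)")
open("h.py","w").write(s)
E
python3 - <<'E'
from h import *
for n in("scene","side","wrist"):
    w=snap(n,n+"5")
    try: p,e=fit(w,(.5292,.0855,.2107));print(n,p.round(4),e)
    except Exception as x: print(n,x)
R=Ro.from_euler('z',.2107).as_matrix()[:2,:2]
q=[.5292,.0855]+R@[-.062,.034];go(*q,.045,yaw=12.07)
ims=[dict(np.load(f+".npz"))["img"] for f in("scene5","side5")]
a=np.hstack([cv2.resize(ims[0][170:270,150:300],(400,267)),cv2.resize(ims[1][170:270,190:340],(400,267))])
cv2.imwrite("pics/c5.png",a[:,:,::-1])
E
```

```text
scene [ 0.479   0.1287 -0.1504] [0.   0.   0.   3.18 1.63 3.05]
side [ 0.5156  0.0893 -0.1246] [4.62 6.71 4.03 2.17 5.57 4.29]
wrist [0.5306 0.0797 0.2099] [0. 0. 0. 0. 0. 0.]
t 5.3 tool y ang 12.0 q6 0.19 shift [-162.  -103.9   91.1] twist -0.026517920361825986
```

View pics/c5.png

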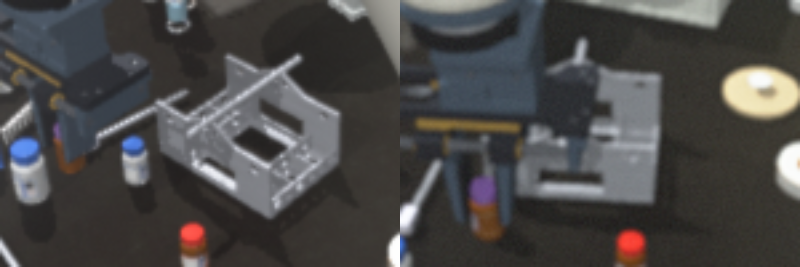

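Request:
{"method": "arm_command", "body": {"steps": [{"tx": -40, "ty": -26, "tz": 0, "twist": 0}, {"tx": -80, "ty": -52, "tz": 0, "twist": 0}, {"tx": -120, "ty": -78, "tz": 0, "twist": 0}, {"tx": -150, "ty": -96, "tz": 0, "twist": 0}, {"tx": -162, "ty": -104, "tz": 0, "twist": 0}, {"tx": -162, "ty": -104, "tz": 0, "twist": 0}, {"tx": -162, "ty": -104, "tz": 0, "twist": 0}, {"tx": -162, "ty": -104, "tz": 0, "twist": 0}]}}

```text
t: 6.1
eef_pos: [0.4627, 0.1071, 0.1367]
tool_rot: [0.629, 0.778, 0.0, 0.0]
ft_force: [0.3, 0.5, 0.8]
opening: 0.272
gripper_force: 12.0
```

```bash
cat >> h.py <<'E'
REF=(222,205,40,48)
def moved():
    c=snap("scene");r=np.load("s2.npz")["img"];x,y,w,h=REF
    m=cv2.matchTemplate(np.ascontiguousarray(c["img"][y-25:y+h+25,x-25:x+w+25]),np.ascontiguousarray(r[y:y+h,x:x+w]),cv2.TM_CCOEFF_NORMED)
    _,v,_,l=cv2.minMaxLoc(m);print("scene shift px",l[0]-25,l[1]-25,"score",round(v,3));return c
E
python3 - <<'E'
from h import *
c=moved();np.savez("s6.npz",**c)
w=snap("wrist","w6")
print(fit(w,(.5292,.0855,.2107)))
q=proj(w,[[.5292,.0855,.09]]);print(q)
R=Ro.from_euler('z',.2107).as_matrix()[:2,:2]
q=[.5292,.0855]+R@[-.062,.034];go(*q,.045,yaw=12.07)
i=[cv2.resize(x["img"],(400,300)) for x in(w,c)];cv2.imwrite("pics/w6b.png",np.hstack(i)[:,:,::-1])
E
```

```text
scene shift px 0 0 score 0.9
(array([0.53001819, 0.08050543, 0.23244531]), array([0.  , 0.  , 0.65, 0.  , 2.97, 2.54]))
[[335.4833657  257.81059151]]
t 6.2 tool y ang 12.1 q6 -0.11 shift [-1.  -1.3 91.7] twist 0.046938482700653594
```

Request:
{"method": "arm_command", "body": {"steps": [{"tx": -2, "ty": -1, "tz": 25, "twist": 0}, {"tx": -2, "ty": -1, "tz": 50, "twist": 0}, {"tx": -2, "ty": -1, "tz": 70, "twist": 0}, {"tx": -2, "ty": -1, "tz": 85, "twist": 0}, {"tx": -2, "ty": -1, "tz": 92, "twist": 0}, {"tx": -2, "ty": -1, "tz": 92, "twist": 0}, {"tx": -2, "ty": -1, "tz": 92, "twist": 0}]}}

```text
t: 6.9
eef_pos: [0.4619, 0.1042, 0.0453]
tool_rot: [0.629, 0.778, 0.0, 0.0]
ft_force: [-0.1, 0.1, 0.1]
opening: 0.273
gripper_force: 12.0
```

Request:
{"method": "arm_command", "body": {"jaw": 0.45, "steps": [{"tx": 0, "ty": 0, "tz": 0, "twist": 0}, {"tx": 0, "ty": 0, "tz": 0, "twist": 0}, {"tx": 0, "ty": 0, "tz": 0, "twist": 0}, {"tx": 0, "ty": 0, "tz": -20, "twist": 0}, {"tx": 0, "ty": 0, "tz": -50, "twist": 0}, {"tx": 0, "ty": 0, "tz": -80, "twist": 0}, {"tx": 0, "ty": 0, "tz": -95, "twist": 0}, {"tx": 0, "ty": 0, "tz": -95, "twist": 0}]}}

```text
t: 7.7
eef_pos: [0.4627, 0.1041, 0.142]
tool_rot: [0.629, 0.777, 0.001, 0.001]
ft_force: [-0.5, 0.0, 1.5]
opening: 0.449
gripper_force: 0.0
```

```bash
python3 - <<'E'
from h import *
go(.430,.219,.037,yaw=12.1)
w=snap("wrist","w7")
h=cv2.cvtColor(w["img"],cv2.COLOR_RGB2HSV);m=cv2.inRange(h,(125,60,80),(150,255,255))
n,_,st,ce=cv2.connectedComponentsWithStats(m)
for i in range(1,n):
    if st[i,4]>100:
        q=plane(w,*ce[i],.053);print(st[i],q,Ro.from_euler('z',.2107).as_matrix()[:2,:2].T@(q-[.5292,.0855]))
c=moved()
print(fit(w,(.5292,.0855,.2107),skip=(2,)))
E
```

```text
t 7.7 tool y ang 12.0 q6 -0.12 shift [119.3  -8.4 104.9] twist -0.053916540747763975
[241 180  27  27 557] [0.46251566 0.10602017] [-0.06091792  0.03401303]
scene shift px 0 0 score 0.914
(array([0.52864341, 0.08349637, 0.19271112]), array([0.74, 0.41, 0.  , 2.34, 2.46]))
```

Request:
{"method": "arm_command", "body": {"jaw": 0.65, "steps": [{"tx": 40, "ty": -3, "tz": 0, "twist": 0}, {"tx": 80, "ty": -6, "tz": 0, "twist": 0}, {"tx": 110, "ty": -8, "tz": 0, "twist": 0}, {"tx": 119, "ty": -8, "tz": 20, "twist": 0}, {"tx": 119, "ty": -8, "tz": 50, "twist": 0}, {"tx": 119, "ty": -8, "tz": 80, "twist": 0}, {"tx": 119, "ty": -8, "tz": 104, "twist": 0}, {"tx": 119, "ty": -8, "tz": 104, "twist": 0}, {"tx": 119, "ty": -8, "tz": 104, "twist": 0}]}}

```text
t: 8.7
eef_pos: [0.4283, 0.2184, 0.0355]
tool_rot: [0.629, 0.777, -0.001, -0.001]
ft_force: [0.1, -0.3, 0.3]
opening: 0.645
gripper_force: 0.0
```

Request:
{"method": "arm_command", "body": {"jaw": 0.15, "steps": [{"tx": 0, "ty": 0, "tz": 0, "twist": 0}, {"tx": 0, "ty": 0, "tz": 0, "twist": 0}, {"tx": 0, "ty": 0, "tz": 0, "twist": 0}, {"tx": 0, "ty": 0, "tz": 0, "twist": 0}, {"tx": 0, "ty": 0, "tz": 0, "twist": 0}, {"tx": 0, "ty": 0, "tz": 0, "twist": 0}, {"tx": 0, "ty": 0, "tz": 0, "twist": 0}, {"tx": 0, "ty": 0, "tz": -20, "twist": 0}, {"tx": 0, "ty": 0, "tz": -50, "twist": 0}, {"tx": 0, "ty": 0, "tz": -80, "twist": 0}, {"tx": 0, "ty": 0, "tz": -100, "twist": 0}, {"tx": 0, "ty": 0, "tz": -100, "twist": 0}]}}

```text
t: 9.9
eef_pos: [0.43, 0.2191, 0.1382]
tool_rot: [0.629, 0.777, 0.002, 0.001]
ft_force: [0.1, 0.1, -0.1]
opening: 0.27
gripper_force: 12.0
```

```bash
python3 - <<'E'
from h import *
R=Ro.from_euler('z',.2107).as_matrix()[:2,:2]
q=[.5292,.0855]+R@[-.062,-.001];go(*q,.044,yaw=12.07)
c=moved();w=snap("wrist","w8")
print(fit(w,(.5292,.0855,.2107),skip=(2,)))
E
```

```text
t 9.9 tool y ang 12.1 q6 0.14 shift [-152.5    6.7   94.1] twist -0.017284887635810264
scene shift px 0 0 score 0.547
(array([0.5292, 0.0855, 0.2107]), array([0., 0., 0., 0., 0.]))
```

Request:
{"method": "arm_command", "body": {"steps": [{"tx": -40, "ty": 2, "tz": 0, "twist": 0}, {"tx": -80, "ty": 4, "tz": 0, "twist": 0}, {"tx": -120, "ty": 6, "tz": 0, "twist": 0}, {"tx": -145, "ty": 7, "tz": 0, "twist": 0}, {"tx": -152, "ty": 7, "tz": 0, "twist": 0}, {"tx": -152, "ty": 7, "tz": 0, "twist": 0}, {"tx": -152, "ty": 7, "tz": 0, "twist": 0}, {"tx": -152, "ty": 7, "tz": 0, "twist": 0}]}}

```text
t: 10.8
eef_pos: [0.467, 0.0724, 0.1356]
tool_rot: [0.629, 0.778, -0.0, -0.0]
ft_force: [-0.9, 0.1, -1.1]
opening: 0.274
gripper_force: 12.0
```

```bash
python3 - <<'E'
from h import *
R=Ro.from_euler('z',.2107).as_matrix()[:2,:2]
q=[.5292,.0855]+R@[-.062,-.001];go(*q,.044,yaw=12.07)
c=moved()
E
```

```text
t 10.8 tool y ang 12.1 q6 -0.18 shift [-1.3  1.6 91.6] twist 0.04314460935546549
scene shift px 0 0 score 0.946
```

Request:
{"method": "arm_command", "body": {"steps": [{"tx": -1, "ty": 1, "tz": 25, "twist": 0}, {"tx": -1, "ty": 1, "tz": 50, "twist": 0}, {"tx": -1, "ty": 1, "tz": 70, "twist": 0}, {"tx": -1, "ty": 1, "tz": 85, "twist": 0}, {"tx": -1, "ty": 1, "tz": 92, "twist": 0}, {"tx": -1, "ty": 1, "tz": 92, "twist": 0}, {"tx": -1, "ty": 1, "tz": 92, "twist": 0}]}}

```text
t: 11.55
eef_pos: [0.4689, 0.071, 0.0444]
tool_rot: [0.629, 0.778, 0.0, 0.0]
ft_force: [-0.0, 0.4, 0.0]
opening: 0.273
gripper_force: 12.0
```

Request:
{"method": "arm_command", "body": {"jaw": 0.45, "steps": [{"tx": 0, "ty": 0, "tz": 0, "twist": 0}, {"tx": 0, "ty": 0, "tz": 0, "twist": 0}, {"tx": 0, "ty": 0, "tz": 0, "twist": 0}, {"tx": 0, "ty": 0, "tz": -20, "twist": 0}, {"tx": 0, "ty": 0, "tz": -50, "twist": 0}, {"tx": 0, "ty": 0, "tz": -80, "twist": 0}, {"tx": 0, "ty": 0, "tz": -95, "twist": 0}, {"tx": 0, "ty": 0, "tz": -95, "twist": 0}]}}

```text
t: 12.35
eef_pos: [0.4698, 0.0707, 0.141]
tool_rot: [0.629, 0.777, 0.001, 0.002]
ft_force: [0.7, 0.2, -0.6]
opening: 0.448
gripper_force: 0.0
```

```bash
python3 - <<'E'
from h import *
go(.577,.199,.037,yaw=12.1)
w=snap("wrist","w9")
h=cv2.cvtColor(w["img"],cv2.COLOR_RGB2HSV)
for lo,hi in (((125,60,80),(150,255,255)),((0,150,120),(6,255,255))):
  n,_,st,ce=cv2.connectedComponentsWithStats(cv2.inRange(h,lo,hi))
  for i in range(1,n):
    if st[i,4]>100:
        q=plane(w,*ce[i],.053);print(st[i],q,Ro.from_euler('z',.2107).as_matrix()[:2,:2].T@(q-[.5292,.0855]))
c=moved()
E
```

```text
t 12.3 tool y ang 12.0 q6 -0.19 shift [103.2 131.2 104.4] twist -0.053984541801767705
[241 139  27  29 598] [0.46239976 0.10583063] [-0.0610709   0.03385192]
[242 180  26  28 545] [0.46959706 0.07265062] [-6.09721820e-02 -9.95849466e-05]
scene shift px 0 0 score 0.917
```

Request:
{"method": "arm_command", "body": {"jaw": 0.65, "steps": [{"tx": 25, "ty": 32, "tz": 0, "twist": 0}, {"tx": 50, "ty": 64, "tz": 0, "twist": 0}, {"tx": 75, "ty": 96, "tz": 0, "twist": 0}, {"tx": 98, "ty": 125, "tz": 0, "twist": 0}, {"tx": 103, "ty": 131, "tz": 10, "twist": 0}, {"tx": 103, "ty": 131, "tz": 40, "twist": 0}, {"tx": 103, "ty": 131, "tz": 70, "twist": 0}, {"tx": 103, "ty": 131, "tz": 95, "twist": 0}, {"tx": 103, "ty": 131, "tz": 104, "twist": 0}, {"tx": 103, "ty": 131, "tz": 104, "twist": 0}, {"tx": 103, "ty": 131, "tz": 104, "twist": 0}]}}

```text
t: 13.55
eef_pos: [0.5755, 0.1987, 0.0354]
tool_rot: [0.629, 0.777, 0.0, 0.0]
ft_force: [0.0, -0.4, 0.3]
opening: 0.652
gripper_force: 0.0
```

Request:
{"method": "arm_command", "body": {"jaw": 0.15, "steps": [{"tx": 0, "ty": 0, "tz": 0, "twist": 0}, {"tx": 0, "ty": 0, "tz": 0, "twist": 0}, {"tx": 0, "ty": 0, "tz": 0, "twist": 0}, {"tx": 0, "ty": 0, "tz": 0, "twist": 0}, {"tx": 0, "ty": 0, "tz": 0, "twist": 0}, {"tx": 0, "ty": 0, "tz": 0, "twist": 0}, {"tx": 0, "ty": 0, "tz": 0, "twist": 0}, {"tx": 0, "ty": 0, "tz": -20, "twist": 0}, {"tx": 0, "ty": 0, "tz": -50, "twist": 0}, {"tx": 0, "ty": 0, "tz": -80, "twist": 0}, {"tx": 0, "ty": 0, "tz": -100, "twist": 0}, {"tx": 0, "ty": 0, "tz": -100, "twist": 0}]}}

```text
t: 14.75
eef_pos: [0.5767, 0.1992, 0.1376]
tool_rot: [0.629, 0.777, 0.002, 0.001]
ft_force: [0.9, 0.0, -0.1]
opening: 0.278
gripper_force: 12.0
```

```bash
python3 - <<'E'
from h import *
R=Ro.from_euler('z',.2107).as_matrix()[:2,:2]
q=[.5292,.0855]+R@[.062,-.001];go(*q,.044,yaw=12.07)
c=moved()
E
```

```text
t 14.8 tool y ang 12.1 q6 0.02 shift [-102.2   -8.6   93.5] twist -0.01619267481558495
scene shift px 0 0 score 0.916
```

Request:
{"method": "arm_command", "body": {"steps": [{"tx": -40, "ty": -4, "tz": 0, "twist": 0}, {"tx": -80, "ty": -7, "tz": 0, "twist": 0}, {"tx": -98, "ty": -9, "tz": 0, "twist": 0}, {"tx": -102, "ty": -9, "tz": 0, "twist": 0}, {"tx": -102, "ty": -9, "tz": 20, "twist": 0}, {"tx": -102, "ty": -8, "tz": 45, "twist": 0}, {"tx": -102, "ty": -8, "tz": 68, "twist": 0}, {"tx": -102, "ty": -8, "tz": 85, "twist": 0}, {"tx": -102, "ty": -8, "tz": 93, "twist": 0}, {"tx": -102, "ty": -8, "tz": 93, "twist": 0}, {"tx": -102, "ty": -8, "tz": 93, "twist": 0}]}}

```text
t: 15.9
eef_pos: [0.5885, 0.0979, 0.0416]
tool_rot: [0.629, 0.778, -0.0, -0.0]
ft_force: [-0.7, -0.5, 0.4]
opening: 0.273
gripper_force: 12.0
```

Request:
{"method": "arm_command", "body": {"jaw": 0.45, "steps": [{"tx": 0, "ty": 0, "tz": 0, "twist": 0}, {"tx": 0, "ty": 0, "tz": 0, "twist": 0}, {"tx": 0, "ty": 0, "tz": 0, "twist": 0}, {"tx": 0, "ty": 0, "tz": -20, "twist": 0}, {"tx": 0, "ty": 0, "tz": -50, "twist": 0}, {"tx": 0, "ty": 0, "tz": -80, "twist": 0}, {"tx": 0, "ty": 0, "tz": -95, "twist": 0}, {"tx": 0, "ty": 0, "tz": -95, "twist": 0}]}}

```text
t: 16.7
eef_pos: [0.59, 0.0975, 0.1392]
tool_rot: [0.629, 0.777, 0.001, 0.002]
ft_force: [1.1, 0.4, -1.6]
opening: 0.453
gripper_force: 0.0
```

```bash
python3 - <<'E'
from h import *
w=snap("wrist","w10")
h=cv2.cvtColor(w["img"],cv2.COLOR_RGB2HSV)
for lo,hi in (((125,60,80),(150,255,255)),((0,150,120),(6,255,255)),((105,110,90),(122,255,255))):
  n,_,st,ce=cv2.connectedComponentsWithStats(cv2.inRange(h,lo,hi))
  for i in range(1,n):
    if st[i,4]>100:
        q=plane(w,*ce[i],.053);print(st[i],q.round(4),Ro.from_euler('z',.2107).as_matrix()[:2,:2].T@(q-[.5292,.0855]))
c=moved();np.savez("s10.npz",**c)
W=dict(np.load("w2.npz"))
g=cv2.cvtColor(W["img"],cv2.COLOR_RGB2HSV)
m=((g[...,2]>130)&(g[...,1]<50)).astype(np.uint8)
n,L,st,ce=cv2.connectedComponentsWithStats(m)
for u,v in((483,256),(548,12)):
    i=L[int(v*.64),int(u*.64)];print(st[i]);pts=np.argwhere(L==i)[:,::-1]
    w3=np.array([plane(W,a,b,.008) for a,b in pts]);c0=w3.mean(0);U,S,V=np.linalg.svd(w3-c0);d=V[0]
    t=(w3-c0)@d;print(c0,np.degrees(np.arctan2(d[1],d[0])),t.min(),t.max(),c0+d*t.min(),c0+d*t.max())
E
```

```text
[ 85 141  33  29 510] [0.4632 0.1082] [-0.05976358  0.03595383]
[ 394  148   53   38 1180] [0.7141 0.1509] [0.19450062 0.02526318]
[102 182  22  21 133] [0.4766 0.0797] [-0.05267564  0.00533461]
scene shift px 0 0 score 0.841
[239 157  79  44 432]
[0.65777532 0.16954943] 93.99096715768246 -0.0895926182838226 0.06435962365596996 [0.66401089 0.08017407] [0.65329594 0.23375298]
[344   0  34  96 609]
[0.50336938 0.36565217] -1.564152610331654 -0.06342609638313486 0.08926634761938763 [0.43996691 0.36738346] [0.59260246 0.36321554]
```

```bash
python3 - <<'E'
from h import *
w=dict(np.load("w10.npz"))["img"];s=dict(np.load("s10.npz"))["img"]
a=np.hstack([cv2.resize(w,(480,360)),cv2.resize(s[180:280,170:270],(320,320))[:360] if 0 else cv2.copyMakeBorder(cv2.resize(s[180:280,190:280],(320,356)),0,4,0,0,0)])
cv2.imwrite("pics/v10.png",a[:,:,::-1])
E
```

```text
(no output)
```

View pics/v10.png

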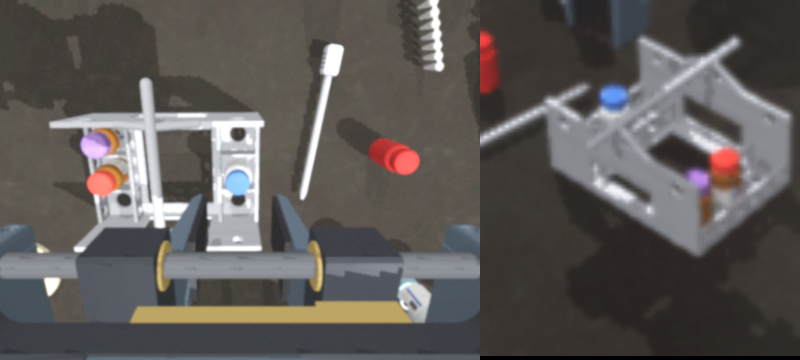

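Request:
{"method": "arm_command", "body": {"steps": [{"tx": 0, "ty": 0, "tz": -40, "twist": 0}, {"tx": 0, "ty": -10, "tz": -80, "twist": -8}, {"tx": 0, "ty": -20, "tz": -120, "twist": -16}, {"tx": 0, "ty": -30, "tz": -160, "twist": -24}, {"tx": 0, "ty": -42, "tz": -200, "twist": -32}, {"tx": 0, "ty": -42, "tz": -239, "twist": -40}, {"tx": 0, "ty": -42, "tz": -239, "twist": -48}, {"tx": 0, "ty": -42, "tz": -239, "twist": -56}, {"tx": 0, "ty": -42, "tz": -239, "twist": -64}, {"tx": 0, "ty": -42, "tz": -239, "twist": -72}, {"tx": 0, "ty": -42, "tz": -239, "twist": -80}, {"tx": 0, "ty": -42, "tz": -239, "twist": -88}, {"tx": 0, "ty": -42, "tz": -239, "twist": -90}, {"tx": 0, "ty": -42, "tz": -239, "twist": -90}, {"tx": 0, "ty": -42, "tz": -239, "twist": -90}, {"tx": 0, "ty": -42, "tz": -239, "twist": -90}]}}

```text
t: 18.4
eef_pos: [0.5476, 0.0886, 0.3754]
tool_rot: [-0.104, 0.995, 0.0, -0.0]
ft_force: [-0.1, 0.3, -0.3]
opening: 0.447
gripper_force: 0.0
```

```bash
python3 - <<'E'
from h import *
w=snap("wrist","w11");print(fit(w,(.5292,.0855,.2107),skip=(1,2,4)))
go(.549-.04,.081,.378,yaw=12)
E
```

```text
(array([0.52903124, 0.08503081, 0.21053238]), array([0.07, 0.08, 0.02]))
t 18.4 tool y ang 102.0 q6 -1.73 shift [39.4  0.6 -2.4] twist 89.98941179917156
```

Request:
{"method": "arm_command", "body": {"steps": [{"tx": 10, "ty": 0, "tz": 0, "twist": 8.5}, {"tx": 20, "ty": 0, "tz": 0, "twist": 17}, {"tx": 30, "ty": 0, "tz": 0, "twist": 25.5}, {"tx": 39, "ty": 0, "tz": 0, "twist": 34}, {"tx": 39, "ty": 0, "tz": 0, "twist": 42.5}, {"tx": 39, "ty": 0, "tz": 0, "twist": 51}, {"tx": 39, "ty": 0, "tz": 0, "twist": 59.5}, {"tx": 39, "ty": 0, "tz": 0, "twist": 68}, {"tx": 39, "ty": 0, "tz": 0, "twist": 76.5}, {"tx": 39, "ty": 0, "tz": 0, "twist": 85}, {"tx": 39, "ty": 0, "tz": 0, "twist": 93.5}, {"tx": 39, "ty": 0, "tz": 0, "twist": 102}, {"tx": 39, "ty": 0, "tz": 0, "twist": 110.5}, {"tx": 39, "ty": 0, "tz": 0, "twist": 119}, {"tx": 39, "ty": 0, "tz": 0, "twist": 127.5}, {"tx": 39, "ty": 0, "tz": 0, "twist": 136}, {"tx": 39, "ty": 0, "tz": 0, "twist": 144.5}, {"tx": 39, "ty": 0, "tz": 0, "twist": 153}, {"tx": 39, "ty": 0, "tz": 0, "twist": 161.5}, {"tx": 39, "ty": 0, "tz": 0, "twist": 170}]}}

```text
t: 20.45
eef_pos: [0.5095, 0.0804, 0.3759]
tool_rot: [0.982, 0.188, 0.0, 0.0]
ft_force: [0.1, 0.2, -0.5]
opening: 0.454
gripper_force: 0.0
```

Request:
{"method": "arm_command", "body": {"steps": [{"tx": 0, "ty": 0, "tz": 0, "twist": 8}, {"tx": 0, "ty": 0, "tz": 0, "twist": 10}, {"tx": 0, "ty": 0, "tz": 0, "twist": 10}, {"tx": 0, "ty": 0, "tz": 0, "twist": 10}, {"tx": 0, "ty": 0, "tz": 0, "twist": 10}]}}

```text
t: 20.95
eef_pos: [0.5095, 0.0805, 0.3759]
tool_rot: [0.994, 0.105, -0.0, 0.0]
ft_force: [0.3, 0.0, -0.9]
opening: 0.453
gripper_force: 0.0
```

```bash
python3 - <<'E'
from h import *
w=snap("wrist","w12");print(tool()[1],fit(w,(.5292,.0855,.2107),skip=(1,2,4)))
W=dict(np.load("w11.npz"))
for nm,W in(("w11",W),("w12",w)):
    g=cv2.cvtColor(W["img"],cv2.COLOR_RGB2HSV);m=((g[...,2]>120)&(g[...,1]<50)).astype(np.uint8)
    n,L,st,ce=cv2.connectedComponentsWithStats(m)
    for n2,X in(("A",[.655,.2207,.008]),("B",[.4535,.367,.008])):
        u,v=proj(W,X)[0];print(nm,n2,u,v)
        if not(3<u<508 and 3<v<280):continue
        i=L[int(v),int(u)]
        if i==0 or st[i,4]>2500: continue
        pts=np.argwhere(L==i)[:,::-1];w3=np.array([plane(W,a,b,.008) for a,b in pts]);c0=w3.mean(0);d=np.linalg.svd(w3-c0)[2][0]
        t=(w3-c0)@d;print(st[i],np.degrees(np.arctan2(d[1],d[0])),c0+d*t.min(),c0+d*t.max())
go(.6545,.2265,.14,yaw=4)
E
```

```text
[0.50953451 0.0804675  0.37588513] (array([0.52964931, 0.08522357, 0.21098015]), array([0.15, 0.12, 0.02]))
w11 A 313.08113472561314 212.70529906751185
[305 207  17  11 152] 87.13672555869107 [0.65330503 0.2042173 ] [0.6548741  0.23558923]
w11 B 429.03976558859944 120.30321021964645
[397 111  42  87 642] -1.7014084945021366 [0.43780985 0.36788234] [0.59363856 0.36325362]
w12 A 186.64320658477118 31.0592284126735
[177  26 101  22 698] -85.71224908745995 [0.65257633 0.23524842] [0.66427082 0.07927066]
w12 B 84.38952737236671 138.61081322939023
[ 78  52  16  97 677] 178.23549815459606 [0.59373392 0.36302136] [0.43662021 0.36786142]
t 21.0 tool y ang -77.9 q6 1.4 shift [ 172.4 -112.4  235.9] twist -81.9074281477308
```

Request:
{"method": "arm_command", "body": {"jaw": 0.45, "steps": [{"tx": 30, "ty": -20, "tz": 0, "twist": -8}, {"tx": 60, "ty": -40, "tz": 20, "twist": -16}, {"tx": 90, "ty": -60, "tz": 40, "twist": -24}, {"tx": 120, "ty": -80, "tz": 70, "twist": -32}, {"tx": 150, "ty": -100, "tz": 100, "twist": -40}, {"tx": 172, "ty": -112, "tz": 140, "twist": -48}, {"tx": 172, "ty": -112, "tz": 180, "twist": -56}, {"tx": 172, "ty": -112, "tz": 220, "twist": -64}, {"tx": 172, "ty": -112, "tz": 250, "twist": -72}, {"tx": 172, "ty": -112, "tz": 270, "twist": -80}, {"tx": 172, "ty": -112, "tz": 276, "twist": -82.3}, {"tx": 172, "ty": -112, "tz": 276, "twist": -82.3}, {"tx": 172, "ty": -112, "tz": 276, "twist": -82.3}]}}

```text
t: 22.3
eef_pos: [0.6546, 0.226, 0.1002]
tool_rot: [0.68, 0.733, 0.0, 0.0]
ft_force: [0.7, -0.0, 0.2]
opening: 0.451
gripper_force: 0.0
```

```bash
python3 - <<'E'
from h import *
W=snap("wrist","w13");go(.6533,.226,.016,yaw=4.3)
g=cv2.cvtColor(W["img"],cv2.COLOR_RGB2HSV);m=((g[...,2]>140)&(g[...,1]<50)).astype(np.uint8)
n,L,st,ce=cv2.connectedComponentsWithStats(m)
print(proj(W,[.6537,.221,.008]))
for i in range(1,n):
    if st[i,4]>200 and st[i,1]<290: print(st[i],ce[i],plane(W,*ce[i],.012))
E
```

```text
t 22.4 tool y ang 4.3 q6 0.17 shift [ 0.1 -1.6 84.7] twist -0.03363415299044448
[[252.84148605 199.04814066]]
[ 84   0  98  10 543] [143.87292818   3.39779006] [0.56661219 0.36256175]
[ 309    0  106   95 8595] [358.87562536  46.5716114 ] [0.72236264 0.34623847]
[  420     0    92   157 10275] [476.73294404  83.28155718] [0.81568191 0.32765465]
[206  76  37  52 346] [232.05491329  97.58959538] [0.63180368 0.30348462]
[336 123  35  80 571] [353.05779335 161.7793345 ] [0.73262396 0.26060084]
[ 434  174   56   93 2088] [462.13266284 215.98323755] [0.83426302 0.22032624]
[244 188  17  81 772] [251.94818653 218.27331606] [0.65412204 0.20484712]
```

Request:
{"method": "arm_command", "body": {"steps": [{"tx": 0, "ty": -1, "tz": 30, "twist": 0}, {"tx": 0, "ty": -1, "tz": 55, "twist": 0}, {"tx": 0, "ty": -1, "tz": 75, "twist": 0}, {"tx": 0, "ty": -1, "tz": 84, "twist": 0}, {"tx": 0, "ty": -1, "tz": 84, "twist": 0}, {"tx": 0, "ty": -1, "tz": 84, "twist": 0}, {"tx": 0, "ty": -1, "tz": 84, "twist": 0}]}}

```text
t: 23.05
eef_pos: [0.6541, 0.226, 0.017]
tool_rot: [0.68, 0.733, 0.001, 0.0]
ft_force: [-0.5, 0.7, -0.6]
opening: 0.455
gripper_force: 0.0
```

Request:
{"method": "arm_command", "body": {"jaw": 0.05, "grip_force": 25, "steps": [{"tx": 0, "ty": 0, "tz": 0, "twist": 0}, {"tx": 0, "ty": 0, "tz": 0, "twist": 0}, {"tx": 0, "ty": 0, "tz": 0, "twist": 0}, {"tx": 0, "ty": 0, "tz": 0, "twist": 0}, {"tx": 0, "ty": 0, "tz": 0, "twist": 0}, {"tx": 0, "ty": 0, "tz": 0, "twist": 0}, {"tx": 0, "ty": 0, "tz": 0, "twist": 0}]}}

```text
t: 23.75
eef_pos: [0.6534, 0.2258, 0.016]
tool_rot: [0.68, 0.733, 0.0, 0.0]
ft_force: [-1.1, -0.5, 3.0]
opening: 0.151
gripper_force: 25.0
```

```bash
python3 - <<'E'
from h import *
R=Ro.from_euler('z',.2108).as_matrix()[:2,:2]
go(*([.5293,.0851]+R@[.062,.220]),None,yaw=12.08)
print(tool()[1])
E
```

```text
t 23.8 tool y ang 4.3 q6 0.17 shift [  95.4 -102.6   -0. ] twist -7.733069875743652
[0.65339568 0.22581479 0.01600679]
```

Request:
{"method": "arm_command", "body": {"steps": [{"tx": 0, "ty": 0, "tz": -30, "twist": 0}, {"tx": 0, "ty": 0, "tz": -70, "twist": 0}, {"tx": 0, "ty": 0, "tz": -104, "twist": 0}, {"tx": 30, "ty": -30, "tz": -104, "twist": 0}, {"tx": 60, "ty": -60, "tz": -104, "twist": -4}, {"tx": 85, "ty": -90, "tz": -104, "twist": -7.8}, {"tx": 95, "ty": -103, "tz": -104, "twist": -7.8}, {"tx": 95, "ty": -103, "tz": -104, "twist": -7.8}, {"tx": 95, "ty": -103, "tz": -80, "twist": -7.8}, {"tx": 95, "ty": -103, "tz": -60, "twist": -7.8}, {"tx": 95, "ty": -103, "tz": -54, "twist": -7.8}, {"tx": 95, "ty": -103, "tz": -54, "twist": -7.8}, {"tx": 95, "ty": -103, "tz": -54, "twist": -7.8}, {"tx": 95, "ty": -103, "tz": -54, "twist": -7.8}]}}

```text
t: 25.15
eef_pos: [0.5443, 0.3128, 0.0709]
tool_rot: [0.628, 0.778, 0.001, 0.0]
ft_force: [-0.1, 0.1, -0.7]
opening: 0.15
gripper_force: 25.0
```

```bash
python3 - <<'E'
from h import *
R=Ro.from_euler('z',.2108).as_matrix()[:2,:2];C=np.array([.5293,.0851])
go(*(C+R@[.062,.220]),.0695,yaw=12.08)
c=moved();d=snap("side","d14");np.savez("s14.npz",**c)
X=[(.062,.0565,.0615),(.062,-.0565,.0615),(.062,.075,.0615),(.062,.202,.0615)]
X=np.array([[*(C+R@x[:2]),x[2]] for x in X])
out=[]
for k in(c,d):
    q=proj(k,X);u0,v0=(q.mean(0)-[50,37]).astype(int);f=4
    a=cv2.resize(k["img"][v0:v0+75,u0:u0+100],None,fx=f,fy=f,interpolation=cv2.INTER_CUBIC)
    for u,v in q: cv2.drawMarker(a,(int((u-u0+.5)*f),int((v-v0+.5)*f)),(255,0,0),0,8,1)
    out.append(a)
cv2.imwrite("pics/v14.png",np.hstack(out)[:,:,::-1])
E
```

```text
t 25.1 tool y ang 12.1 q6 0.22 shift [ 0.5 -0.3  1.4] twist 0.04090351664666514
scene shift px 0 0 score 0.876
```

View pics/v14.png

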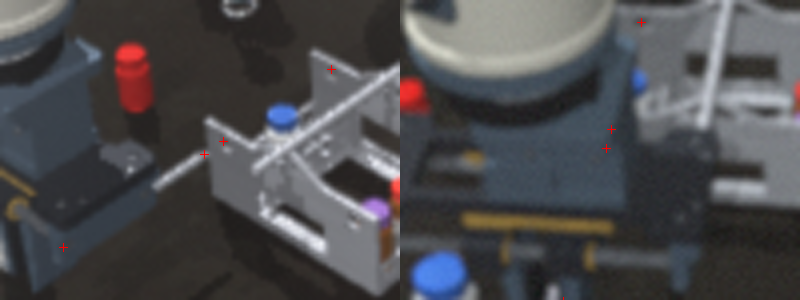

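```bash
python3 - <<'E'
from h import *
c=dict(np.load("s14.npz"));c0=dict(np.load("s2.npz"))
R=Ro.from_euler('z',.2108).as_matrix()[:2,:2];C=np.array([.5293,.0851])
f=lambda x:proj(c,[*(C+R@x[:2]),x[2]])[0]
for n,x in(("e+",(.062,.0565,.0615)),("e-",(.062,-.0525,.0615)),("n e+",(-.062,.0565,.0615)),("n e-",(-.062,-.0525,.0615)),("tip",(.062,.075,.0615)),("sh",(.062,.1,.0615))):
    u,v=f(x);g=cv2.cvtColor(c["img"],cv2.COLOR_RGB2GRAY);iu,iv=int(round(u)),int(round(v))
    print(n,u.round(1),v.round(1),"rows from",iv-4,"cols from",iu-6);print(g[iv-4:iv+6,iu-6:iu+7])
E
```

```text
e+ 212.4 213.0 rows from 209 cols from 206
[[ 46  52  88 130 161 158 126 103  78  57  51  49  49]
 [ 47  49  71  96 110 127 150 160 139  97  66  53  51]
 [ 46  50  70  93 100 103 110 147 182 155 125  84  60]
 [ 46  49  69  94 100 102  95 107 134 165 184 140 106]
 [ 47  48  63  92  99 103  96  86 102 112 134 161 164]
 [ 49  51  62  91  99 103 109 117 107 102 103 115 148]
 [ 69  77  89  96  98 100 114 149 135 108 101 102 108]
 [123 125 134 110 100  99 101 112 115 100 100 101 101]
 [163 128  95  96  99  99  98 100 100  99  99 101 100]
 [124  86  62  81  97 100 100  99  99  99 100 100 101]]
e- 238.6 195.5 rows from 192 cols from 233
[[ 56  78 106 125 151 150 124 100  74  58  51  50  50]
 [ 56  75  95 103 111 126 151 149 123  99  74  57  51]
 [ 55  73  95 100 101 105 108 125 151 153 132 102  70]
 [ 56  68  94 100 102 105  94  98 111 141 170 158 124]
 [ 55  67  94 101 103 112 113  99 100 106 117 142 168]
 [ 54  65  93  99 101 112 129 124 106 102 103 108 117]
 [ 53  62  92  98  99 102 107 114 105 102 102 102 103]
 [ 50  56  92  99  99  99 101 102 102 101 102 102 103]
 [ 47  55  92 100 100  
[... 1768 characters left out ...]
8 123  88  67  56  50  51  72  94 100 100 100 100]
 [112  79  59  54  52  52  53  69  93 100 100 101 101]]
sh 201.1 220.5 rows from 216 cols from 195
[[ 56  46  46  46  46  46  47  48  49  63 104 123 125]
 [ 59  47  45  46  47  47  48  54  76 119 171 163 128]
 [ 52  47  45  45  48  51  66  98 132 176 159 124  86]
 [ 41  47  48  47  55  78 127 157 160 137 112  78  55]
 [ 42  57  53  66  97 132 183 158 123  88  67  56  50]
 [ 50  62  79 126 158 162 139 112  79  59  54  52  52]
 [ 63  89 131 186 157 122  87  63  52  50  51  52  50]
 [ 92 133 156 139 111  78  55  48  47  47  49  49  48]
 [119 135 119  88  62  51  46  46  45  45  48  47  46]
 [ 80  98  77  57  50  47  45  45  46  46  47  46  46]]
```

Request:
{"method": "arm_command", "body": {"steps": [{"tx": 0, "ty": 0, "tz": 2, "twist": 0}, {"tx": 0, "ty": 0, "tz": 2, "twist": 0}, {"tx": -8, "ty": 0, "tz": 2, "twist": 0}, {"tx": -14, "ty": 0, "tz": 2, "twist": 0}, {"tx": -20, "ty": 0, "tz": 2, "twist": 0}, {"tx": -26, "ty": 0, "tz": 2, "twist": 0}, {"tx": -32, "ty": 0, "tz": 2, "twist": 0}, {"tx": -38, "ty": 0, "tz": 2, "twist": 0}, {"tx": -38, "ty": 0, "tz": 2, "twist": 0}]}}

```text
t: 26.15
eef_pos: [0.5517, 0.2748, 0.0679]
tool_rot: [0.629, 0.778, -0.0, -0.0]
ft_force: [-0.0, -0.5, 0.0]
opening: 0.151
gripper_force: 25.0
```

```bash
cat > ins.py <<'E'
from h import *
import sys
sx=float(sys.argv[1]);C=np.array([float(sys.argv[2]),float(sys.argv[3])]);R=Ro.from_euler('z',.2108).as_matrix()[:2,:2]
s,p,_=tool();print("carrier-frame TCP",(R.T@(p[:2]-C)).round(4),"z",p[2].round(4),"F",s["ft_force"].round(1))
go(*(C+R@[sx,.0745]),.0695,yaw=12.08)
c=moved()
# eyelet shift of near plate region and rod profile
np.savez("sins.npz",**c)
E
python3 ins.py .062 .5293 .0851
```

```text
carrier-frame TCP [0.0615 0.1808] z 0.0679 F [-0.  -0.5  0. ]
t 26.1 tool y ang 12.1 q6 0.15 shift [-106.3    0.4   -1.6] twist 0.025497927724529745
scene shift px 0 0 score 0.872
```

Request:
{"method": "arm_command", "body": {"steps": [{"tx": -7, "ty": 0, "tz": -1, "twist": 0}, {"tx": -14, "ty": 0, "tz": -1, "twist": 0}, {"tx": -21, "ty": 0, "tz": -1, "twist": 0}, {"tx": -28, "ty": 0, "tz": -1, "twist": 0}, {"tx": -35, "ty": 0, "tz": -1, "twist": 0}, {"tx": -42, "ty": 0, "tz": -1, "twist": 0}, {"tx": -49, "ty": 0, "tz": -1, "twist": 0}, {"tx": -56, "ty": 0, "tz": -1, "twist": 0}, {"tx": -63, "ty": 0, "tz": -1, "twist": 0}, {"tx": -70, "ty": 0, "tz": -1, "twist": 0}, {"tx": -77, "ty": 0, "tz": -1, "twist": 0}, {"tx": -84, "ty": 0, "tz": -1, "twist": 0}, {"tx": -90, "ty": 0, "tz": -1, "twist": 0}, {"tx": -95, "ty": 0, "tz": -1, "twist": 0}, {"tx": -95, "ty": 0, "tz": -1, "twist": 0}]}}

```text
t: 27.7
eef_pos: [0.5716, 0.1821, 0.0689]
tool_rot: [0.629, 0.778, -0.0, 0.0]
ft_force: [-0.7, 0.7, -1.5]
opening: 0.152
gripper_force: 25.0
```

```bash
python3 ins.py .062 .5293 .0851
```

```text
carrier-frame TCP [0.0617 0.086 ] z 0.0689 F [-0.7  0.7 -1.5]
t 27.7 tool y ang 12.1 q6 -0.0 shift [-11.5   0.3  -0.6] twist 0.03622880553021446
scene shift px 0 0 score 0.889
```

Request:
{"method": "arm_command", "body": {"steps": [{"tx": -4, "ty": 0, "tz": 0, "twist": 0}, {"tx": -7, "ty": 0, "tz": 0, "twist": 0}, {"tx": -9, "ty": 0, "tz": 0, "twist": 0}, {"tx": -10, "ty": 0, "tz": 0, "twist": 0}, {"tx": -11, "ty": 0, "tz": 0, "twist": 0}, {"tx": -11, "ty": 0, "tz": 0, "twist": 0}, {"tx": -11, "ty": 0, "tz": 0, "twist": 0}]}}

```text
t: 28.45
eef_pos: [0.5738, 0.172, 0.0689]
tool_rot: [0.628, 0.778, -0.0, 0.0]
ft_force: [-0.5, 0.8, -0.6]
opening: 0.151
gripper_force: 25.0
```

Request:
{"method": "arm_command", "body": {"steps": [{"tx": -1, "ty": 0, "tz": 0, "twist": 0}, {"tx": -1, "ty": 0, "tz": 0, "twist": 0}, {"tx": -1, "ty": 0, "tz": 0, "twist": 0}]}}

```text
t: 28.75
eef_pos: [0.574, 0.171, 0.0689]
tool_rot: [0.628, 0.778, 0.0, 0.0]
ft_force: [-0.2, 2.0, -0.9]
opening: 0.15
gripper_force: 25.0
```

Request:
{"method": "arm_command", "body": {"steps": [{"tx": -1, "ty": 0, "tz": 0, "twist": 0}, {"tx": -1, "ty": 0, "tz": 0, "twist": 0}, {"tx": -1, "ty": 0, "tz": 0, "twist": 0}]}}

```text
t: 29.05
eef_pos: [0.5742, 0.1699, 0.0689]
tool_rot: [0.628, 0.778, -0.0, 0.0]
ft_force: [0.6, 0.8, 0.2]
opening: 0.151
gripper_force: 25.0
```

```bash
python3 ins.py .062 .5293 .0851
```

```text
carrier-frame TCP [0.0617 0.0736] z 0.0689 F [0.6 0.8 0.2]
t 29.1 tool y ang 12.1 q6 -0.02 shift [ 0.9  0.3 -0.6] twist 0.06245130444797553
scene shift px 1 0 score 0.865
```

Request:
{"method": "arm_command", "body": {"steps": [{"tx": -1, "ty": 0, "tz": 0, "twist": 0}, {"tx": -2, "ty": 0, "tz": 0, "twist": 0}, {"tx": -3, "ty": 0, "tz": 0, "twist": 0}]}}

```text
t: 29.4
eef_pos: [0.5748, 0.167, 0.0689]
tool_rot: [0.628, 0.778, 0.0, -0.0]
ft_force: [-1.1, 3.1, 0.3]
opening: 0.151
gripper_force: 25.0
```

```bash
cat >> h.py <<'E'
def sub(f0,c,box=(250,215,24,40),s=8,rad=6):
    a=dict(np.load(f0))["img"];x,y,w,h=box;up=lambda i:cv2.resize(cv2.cvtColor(np.ascontiguousarray(i),cv2.COLOR_RGB2GRAY),None,fx=s,fy=s,interpolation=cv2.INTER_CUBIC)
    m=cv2.matchTemplate(up(c["img"][y-rad:y+h+rad,x-rad:x+w+rad]),up(a[y:y+h,x:x+w]),cv2.TM_CCOEFF_NORMED);_,v,_,l=cv2.minMaxLoc(m);return l[0]/s-rad,l[1]/s-rad,round(v,3)
E
python3 - <<'E'
from h import *
c=snap("scene","s15");s,p,_=tool();print(p,s["ft_force"])
print(sub("s14.npz",dict(np.load("sins.npz"))),sub("s14.npz",c))
C=np.array([.5293,.0851]);R=Ro.from_euler('z',.2108).as_matrix()[:2,:2]
f=lambda d:proj(c,[*(C+R@np.array([-.062,-.03-d])),.03])[0]
print(R.T@(p[:2]-C),"px per mm",f(.001)-f(0))
E
```

```text
[0.57478827 0.16686776 0.06889414] [-0.25187397  2.53320616  0.53490953]
(0.625, -0.25, 0.979) (1.25, -0.625, 0.977)
[0.06159061 0.07043966] px per mm [ 0.22631188 -0.17420788]
```

Request:
{"method": "arm_command", "body": {"jaw": 0.3, "steps": [{"tx": 0, "ty": 0, "tz": 0, "twist": 0}, {"tx": 0, "ty": 0, "tz": 0, "twist": 0}, {"tx": 0, "ty": 0, "tz": 0, "twist": 0}, {"tx": 0, "ty": 0, "tz": -15, "twist": 0}, {"tx": 0, "ty": 0, "tz": -50, "twist": 0}, {"tx": 0, "ty": 0, "tz": -90, "twist": 0}, {"tx": 0, "ty": 0, "tz": -130, "twist": -8}, {"tx": -20, "ty": -10, "tz": -170, "twist": -16}, {"tx": -40, "ty": -20, "tz": -210, "twist": -24}, {"tx": -60, "ty": -30, "tz": -250, "twist": -32}, {"tx": -71, "ty": -43, "tz": -290, "twist": -40}, {"tx": -71, "ty": -43, "tz": -307, "twist": -48}, {"tx": -71, "ty": -43, "tz": -307, "twist": -56}, {"tx": -71, "ty": -43, "tz": -307, "twist": -64}, {"tx": -71, "ty": -43, "tz": -307, "twist": -72}, {"tx": -71, "ty": -43, "tz": -307, "twist": -80}, {"tx": -71, "ty": -43, "tz": -307, "twist": -88}, {"tx": -71, "ty": -43, "tz": -307, "twist": -90}, {"tx": -71, "ty": -43, "tz": -307, "twist": -90}, {"tx": -71, "ty": -43, "tz": -307, "twist": -90}]}}

```text
t: 31.45
eef_pos: [0.5476, 0.0886, 0.3759]
tool_rot: [-0.105, 0.994, -0.0, -0.0]
ft_force: [0.1, 0.3, 0.6]
opening: 0.298
gripper_force: 0.0
```

```bash
python3 - <<'E'
from h import *
w=snap("wrist","w16");print(tool()[1])
print(fit(w,(.5303,.0803,.2107),skip=(1,2,4)))
p,e=fit(w,(.5303,.0803,.2107),skip=(1,2,4));
g=cv2.cvtColor(w["img"],cv2.COLOR_RGB2GRAY)
a=cv2.resize(w["img"][30:270,140:400],None,fx=3,fy=3,interpolation=cv2.INTER_CUBIC)
Rz=Ro.from_euler('z',p[2]).as_matrix()
for x in[(0,-.088,.09),(0,.088,.09)]+[(sx*.062,y,.006) for sx in(-1,1) for y in(-.036,0,.036)]+[(.062,.0695,.0615),(.062,-.0705,.0615)]:
    u,v=proj(w,Rz@x+[p[0],p[1],0])[0];cv2.drawMarker(a,(int((u-140+.5)*3),int((v-30+.5)*3)),(255,0,0),0,8,1)
cv2.imwrite("pics/v16.png",a[:,:,::-1][:600])
go(.4477,.3676,.1,yaw=88.3)
E
```

```text
[0.54766181 0.08855436 0.37593671]
(array([0.52915028, 0.07981914, 0.19220219]), array([0.05, 0.06, 0.03]))
t 31.5 tool y ang 102.1 q6 -1.73 shift [ 39.4 293.8 275.9] twist 13.762444833123936
```

View pics/v16.png

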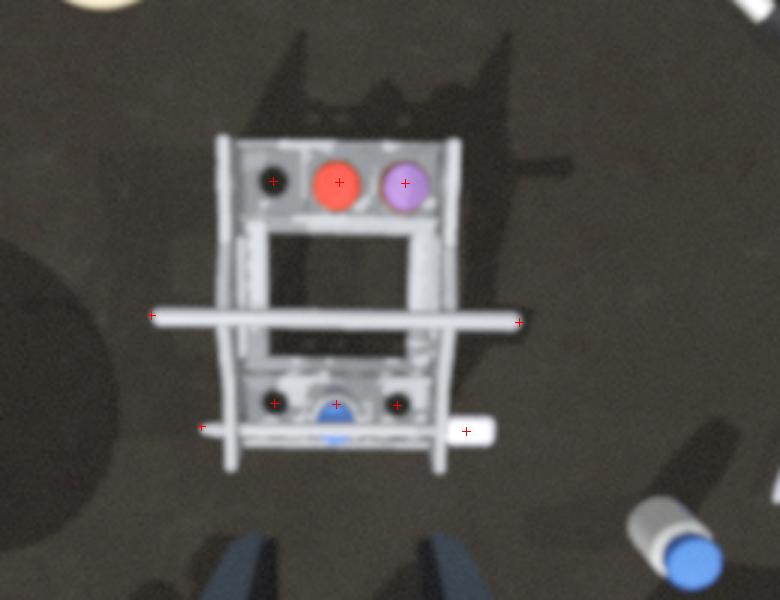

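Request:
{"method": "arm_command", "body": {"jaw": 0.45, "steps": [{"tx": 5, "ty": 40, "tz": 0, "twist": 0}, {"tx": 10, "ty": 80, "tz": 10, "twist": 0}, {"tx": 16, "ty": 120, "tz": 30, "twist": 5}, {"tx": 22, "ty": 160, "tz": 60, "twist": 10}, {"tx": 28, "ty": 200, "tz": 90, "twist": 13.8}, {"tx": 34, "ty": 240, "tz": 120, "twist": 13.8}, {"tx": 38, "ty": 275, "tz": 160, "twist": 13.8}, {"tx": 40, "ty": 294, "tz": 200, "twist": 13.8}, {"tx": 40, "ty": 294, "tz": 240, "twist": 13.8}, {"tx": 40, "ty": 294, "tz": 270, "twist": 13.8}, {"tx": 40, "ty": 294, "tz": 276, "twist": 13.8}, {"tx": 40, "ty": 294, "tz": 276, "twist": 13.8}, {"tx": 40, "ty": 294, "tz": 276, "twist": 13.8}]}}

```text
t: 32.8
eef_pos: [0.4477, 0.368, 0.1015]
tool_rot: [0.015, 1.0, 0.001, 0.001]
ft_force: [-0.1, 0.6, 0.4]
opening: 0.446
gripper_force: 0.0
```

```bash
python3 - <<'E'
from h import *
W=snap("wrist","w17");go(.447,.3676,.016,yaw=88.3)
g=cv2.cvtColor(W["img"],cv2.COLOR_RGB2HSV);m=((g[...,2]>140)&(g[...,1]<50)).astype(np.uint8)
n,L,st,ce=cv2.connectedComponentsWithStats(m)
print(proj(W,[.452,.3675,.008]))
for i in range(1,n):
    if st[i,4]>200 and st[i,1]<290: print(st[i],ce[i],plane(W,*ce[i],.012))
E
```

```text
t 32.9 tool y ang 88.3 q6 -0.96 shift [ 1.  -0.6 85.7] twist 0.017124346732998674
[[253.69851371 196.34367442]]
[   4    0  115   66 1967] [60.37468226 31.69903406] [0.32019573 0.23167171]
[  397     0   115   270 26200] [459.26912214 134.57198473] [0.40331439 0.53289215]
[ 244  181   18   89 1013] [252.53899309 217.        ] [0.46948773 0.36597033]
```

Request:
{"method": "arm_command", "body": {"steps": [{"tx": 1, "ty": -1, "tz": 30, "twist": 0}, {"tx": 1, "ty": -1, "tz": 55, "twist": 0}, {"tx": 1, "ty": -1, "tz": 75, "twist": 0}, {"tx": 1, "ty": -1, "tz": 85, "twist": 0}, {"tx": 1, "ty": -1, "tz": 85, "twist": 0}, {"tx": 1, "ty": -1, "tz": 85, "twist": 0}, {"tx": 1, "ty": -1, "tz": 85, "twist": 0}]}}

```text
t: 33.55
eef_pos: [0.4464, 0.367, 0.016]
tool_rot: [0.015, 1.0, 0.0, 0.001]
ft_force: [0.9, 0.4, 0.5]
opening: 0.453
gripper_force: 0.0
```

Request:
{"method": "arm_command", "body": {"jaw": 0.05, "grip_force": 25, "steps": [{"tx": 0, "ty": 0, "tz": 0, "twist": 0}, {"tx": 0, "ty": 0, "tz": 0, "twist": 0}, {"tx": 0, "ty": 0, "tz": 0, "twist": 0}, {"tx": 0, "ty": 0, "tz": 0, "twist": 0}, {"tx": 0, "ty": 0, "tz": 0, "twist": 0}, {"tx": 0, "ty": 0, "tz": 0, "twist": 0}, {"tx": 0, "ty": 0, "tz": 0, "twist": 0}, {"tx": 0, "ty": 0, "tz": -30, "twist": 0}, {"tx": 0, "ty": 0, "tz": -70, "twist": 0}, {"tx": 0, "ty": 0, "tz": -104, "twist": 0}, {"tx": 0, "ty": 0, "tz": -104, "twist": 0}]}}

```text
t: 34.65
eef_pos: [0.4476, 0.3679, 0.123]
tool_rot: [0.014, 1.0, 0.002, 0.003]
ft_force: [0.8, -0.1, -1.1]
opening: 0.15
gripper_force: 25.0
```

```bash
python3 - <<'E'
from h import *
R=Ro.from_euler('z',.1922).as_matrix()[:2,:2];C=np.array([.5295,.0799])
print(C+R@[-.062,.22]);go(*(C+R@[-.062,.220]),.0695,yaw=11.0)
c=snap("scene","s18");print(sub("s15.npz",c))
E
```

```text
[0.4266175  0.28400583]
t 34.6 tool y ang 88.4 q6 -0.96 shift [ 18.9 -84.7  53.1] twist 77.35323201051202
(0.125, 0.0, 0.987)
```

Request:
{"method": "arm_command", "body": {"steps": [{"tx": 2, "ty": -10, "tz": 0, "twist": 8}, {"tx": 4, "ty": -20, "tz": 0, "twist": 16}, {"tx": 6, "ty": -30, "tz": 0, "twist": 24}, {"tx": 8, "ty": -40, "tz": 0, "twist": 32}, {"tx": 12, "ty": -50, "tz": 0, "twist": 40}, {"tx": 15, "ty": -60, "tz": 0, "twist": 48}, {"tx": 17, "ty": -75, "tz": 0, "twist": 56}, {"tx": 19, "ty": -85, "tz": 0, "twist": 64}, {"tx": 19, "ty": -85, "tz": 0, "twist": 72}, {"tx": 19, "ty": -85, "tz": 0, "twist": 77.4}, {"tx": 19, "ty": -85, "tz": 15, "twist": 77.4}, {"tx": 19, "ty": -85, "tz": 35, "twist": 77.4}, {"tx": 19, "ty": -85, "tz": 48, "twist": 77.4}, {"tx": 19, "ty": -85, "tz": 53, "twist": 77.4}, {"tx": 19, "ty": -85, "tz": 53, "twist": 77.4}, {"tx": 19, "ty": -85, "tz": 53, "twist": 77.4}]}}

```text
t: 36.3
eef_pos: [0.4243, 0.2822, 0.066]
tool_rot: [0.636, 0.771, -0.0, -0.0]
ft_force: [0.2, 0.5, -0.1]
opening: 0.153
gripper_force: 25.0
```

```bash
sed -i 's/from_euler(.z.,.2108)/from_euler("z",.1922)/; s/yaw=12.08/yaw=11.01/' ins.py; python3 ins.py -.062 .5295 .0799
python3 - <<'E'
from h import *
c=dict(np.load("sins.npz"));print(sub("s15.npz",c))
R=Ro.from_euler('z',.1922).as_matrix()[:2,:2];C=np.array([.5295,.0799])
g=cv2.cvtColor(c["img"],cv2.COLOR_RGB2GRAY)
for n,x in(("e+",(-.062,.0565,.0615)),("tip",(-.062,.075,.0615)),("sh",(-.062,.1,.0615))):
    u,v=proj(c,[*(C+R@x[:2]),x[2]])[0];iu,iv=int(round(u)),int(round(v))
    print(n,u.round(1),v.round(1),"rows from",iv-4,"cols from",iu-6);print(g[iv-4:iv+6,iu-6:iu+7])
E
```

```text
carrier-frame TCP [-0.0646  0.2187] z 0.066 F [ 0.2  0.5 -0.1]
t 36.3 tool y ang 10.9 q6 0.28 shift [-144.2    2.8   -3.5] twist -0.06631418153818913
scene shift px 1 -1 score 0.791
(0.0, 0.0, 0.98)
e+ 245.1 231.2 rows from 227 cols from 239
[[101 102 110 137 168 187 150 110  78  68  83  99 101]
 [101 100 101 104 115 140 182 171 143 126 134 138 138]
 [103 101 101 101 102 106 120 152 188 182 167 150 143]
 [103 103 103 102 101 103  99 114 139 172 196 180 160]
 [101 102 103 103 103 105  96  85 105 119 155 189 186]
 [ 99 101 102 102 103 106 120 104  93 100 109 122 146]
 [ 95 101 101 101 100  98 127 136 113 106 103 104 109]
 [ 92 101 102 102 101 100 103 111 102 102 103 103 103]
 [ 96 109 115 110 103 101 101 103 101 103 104 104 103]
 [134 144 145 126 106 101 101 101 101 102 102 102 103]]
tip 240.3 234.7 rows from 231 cols from 234
[[ 60  89 106 103 101 101 102 103 103 103 105  96  85]
 [ 48  49  63  89  95  99 101 102 102 103 106 120 104]
 [ 97  66  53  55  70  95 101 101 101 100  98 127 136]
 [172 139  90  61  59  92 101 102 102 101 100 103 111]
 [215 221 165 113  78  96 109 115 110 103 1
[... 181 characters left out ...]
5 154 187 195 165 132 110 102 102 101 101 102 101]
 [131 198 183 147 123 115 103 101 101 101 101 102 102]]
sh 233.7 239.5 rows from 235 cols from 228
[[ 97 120 147 206 215 219 215 221 165 113  78  96 109]
 [ 73 109 121 131 160 191 198 217 215 188 137 134 144]
 [ 74  71  95 112 127 143 176 199 219 215 197 199 179]
 [ 85  79  71  76 105 119 136 162 205 208 203 176 140]
 [ 84  84  83  74  67  86 125 154 187 195 165 132 110]
 [ 83  80  84  85  78  78 131 198 183 147 123 115 103]
 [106  88  84  84  83  92 149 163 131 104  99 100 100]
 [ 96  89  81  75  73  75 110 112  79  61  73  91  99]
 [ 85  84  80  72  62  51  66  61  45  37  41  63  87]
 [ 81  78  73  53  44  42  48  46  44  38  35  38  52]]
```

Request:
{"method": "arm_command", "body": {"steps": [{"tx": 0, "ty": 2.5, "tz": -3, "twist": 0}, {"tx": 0, "ty": 2.5, "tz": -3, "twist": 0}, {"tx": 0, "ty": 2.5, "tz": -3, "twist": 0}, {"tx": 0, "ty": 2.5, "tz": -3, "twist": 0}]}}

```text
t: 36.75
eef_pos: [0.4268, 0.2827, 0.0691]
tool_rot: [0.636, 0.771, 0.0, 0.0]
ft_force: [-0.1, 0.2, -0.2]
opening: 0.154
gripper_force: 25.0
```

```bash
python3 ins.py -.062 .5295 .0799
```

```text
carrier-frame TCP [-0.0621  0.2187] z 0.0691 F [-0.1  0.2 -0.2]
t 36.8 tool y ang 10.9 q6 0.28 shift [-144.2    0.2   -0.4] twist -0.0643145270967409
scene shift px 1 -1 score 0.793
```

Aligned; insert through the first eyelet.

Request:
{"method": "arm_command", "body": {"steps": [{"tx": -8, "ty": 0, "tz": 0, "twist": 0}, {"tx": -14, "ty": 0, "tz": 0, "twist": 0}, {"tx": -20, "ty": 0, "tz": 0, "twist": 0}, {"tx": -26, "ty": 0, "tz": 0, "twist": 0}, {"tx": -32, "ty": 0, "tz": 0, "twist": 0}, {"tx": -38, "ty": 0, "tz": 0, "twist": 0}, {"tx": -38, "ty": 0, "tz": 0, "twist": 0}]}}

```text
t: 37.5
eef_pos: [0.4341, 0.2446, 0.0689]
tool_rot: [0.637, 0.771, -0.0, -0.0]
ft_force: [-0.7, -0.6, -1.0]
opening: 0.151
gripper_force: 25.0
```

```bash
python3 ins.py -.062 .5295 .0799; python3 -c "
from h import *
print(sub('s15.npz',dict(np.load('sins.npz'))))"
```

```text
carrier-frame TCP [-0.0622  0.1799] z 0.0689 F [-0.7 -0.6 -1. ]
t 37.5 tool y ang 10.9 q6 0.2 shift [-105.4    0.4   -0.6] twist -0.10163169726025956
scene shift px 1 -1 score 0.593
(0.0, 0.0, 0.977)
```

Request:
{"method": "arm_command", "body": {"steps": [{"tx": -7, "ty": 0, "tz": 0, "twist": 0}, {"tx": -14, "ty": 0, "tz": 0, "twist": 0}, {"tx": -21, "ty": 0, "tz": 0, "twist": 0}, {"tx": -28, "ty": 0, "tz": 0, "twist": 0}, {"tx": -35, "ty": 0, "tz": 0, "twist": 0}, {"tx": -42, "ty": 0, "tz": 0, "twist": 0}, {"tx": -49, "ty": 0, "tz": 0, "twist": 0}, {"tx": -56, "ty": 0, "tz": 0, "twist": 0}, {"tx": -63, "ty": 0, "tz": 0, "twist": 0}, {"tx": -70, "ty": 0, "tz": 0, "twist": 0}, {"tx": -77, "ty": 0, "tz": 0, "twist": 0}, {"tx": -84, "ty": 0, "tz": 0, "twist": 0}, {"tx": -90, "ty": 0, "tz": 0, "twist": 0}, {"tx": -95, "ty": 0, "tz": 0, "twist": 0}, {"tx": -95, "ty": 0, "tz": 0, "twist": 0}]}}

```text
t: 39.05
eef_pos: [0.4521, 0.1516, 0.0689]
tool_rot: [0.637, 0.771, -0.0, 0.0]
ft_force: [-0.1, -0.2, -1.3]
opening: 0.156
gripper_force: 25.0
```

```bash
python3 ins.py -.062 .5295 .0799; python3 -c "
from h import *
print(sub('s15.npz',dict(np.load('sins.npz'))))"
```

```text
carrier-frame TCP [-0.0623  0.0851] z 0.0689 F [-0.1 -0.2 -1.3]
t 39.0 tool y ang 10.9 q6 0.01 shift [-10.6   0.3  -0.6] twist -0.0979316284187206
scene shift px 2 0 score 0.449
(0.125, 0.5, 0.564)
```

Request:
{"method": "arm_command", "body": {"steps": [{"tx": -4, "ty": 0, "tz": 0, "twist": 0}, {"tx": -7, "ty": 0, "tz": 0, "twist": 0}, {"tx": -9, "ty": 0, "tz": 0, "twist": 0}, {"tx": -10, "ty": 0, "tz": 0, "twist": 0}, {"tx": -11, "ty": 0, "tz": 0, "twist": 0}, {"tx": -12, "ty": 0, "tz": 0, "twist": 0}, {"tx": -13, "ty": 0, "tz": 0, "twist": 0}]}}

```text
t: 39.8
eef_pos: [0.4543, 0.1394, 0.0689]
tool_rot: [0.636, 0.771, -0.0, -0.0]
ft_force: [-2.2, 2.4, -0.1]
opening: 0.15
gripper_force: 25.0
```

Request:
{"method": "arm_command", "body": {"steps": [{"tx": -1, "ty": 0, "tz": 0, "twist": 0}, {"tx": -2, "ty": 0, "tz": 0, "twist": 0}]}}

```text
t: 40.0
eef_pos: [0.4548, 0.1374, 0.0689]
tool_rot: [0.636, 0.771, -0.0, -0.0]
ft_force: [-1.9, 2.9, 0.5]
opening: 0.148
gripper_force: 25.0
```

Request:
{"method": "arm_command", "body": {"steps": [{"tx": -1, "ty": 0, "tz": 0, "twist": 0}, {"tx": -2, "ty": 0, "tz": 0, "twist": 0}]}}

```text
t: 40.2
eef_pos: [0.4552, 0.1353, 0.0689]
tool_rot: [0.636, 0.771, -0.0, -0.0]
ft_force: [-1.5, 3.5, -0.6]
opening: 0.151
gripper_force: 25.0
```

```bash
python3 ins.py -.062 .5295 .0799; python3 -c "
from h import *
c=dict(np.load('sins.npz'));print(sub('s15.npz',c),sub('s15.npz',c,box=(268,205,18,30)),sub('s15.npz',c,box=(232,180,24,20)))"
```

```text
carrier-frame TCP [-0.0623  0.0686] z 0.0689 F [-1.5  3.5 -0.6]
t 40.2 tool y ang 10.9 q6 -0.03 shift [ 5.9  0.3 -0.6] twist -0.06267350898795598
scene shift px 3 -1 score 0.469
(1.375, -1.0, 0.574) (1.75, -1.5, 0.741) (-5.625, 5.0, 0.261)
```

Request:
{"method": "arm_command", "body": {"jaw": 0.3, "steps": [{"tx": 0, "ty": 0, "tz": 0, "twist": 0}, {"tx": 0, "ty": 0, "tz": 0, "twist": 0}, {"tx": 0, "ty": 0, "tz": 0, "twist": 0}, {"tx": 0, "ty": 0, "tz": -15, "twist": 0}, {"tx": 0, "ty": 0, "tz": -50, "twist": 0}, {"tx": 0, "ty": 0, "tz": -90, "twist": 0}, {"tx": 0, "ty": 0, "tz": -130, "twist": -8}, {"tx": -20, "ty": 20, "tz": -170, "twist": -16}, {"tx": -40, "ty": 40, "tz": -210, "twist": -24}, {"tx": -55, "ty": 60, "tz": -250, "twist": -32}, {"tx": -63, "ty": 82, "tz": -290, "twist": -40}, {"tx": -63, "ty": 82, "tz": -307, "twist": -48}, {"tx": -63, "ty": 82, "tz": -307, "twist": -56}, {"tx": -63, "ty": 82, "tz": -307, "twist": -64}, {"tx": -63, "ty": 82, "tz": -307, "twist": -72}, {"tx": -63, "ty": 82, "tz": -307, "twist": -80}, {"tx": -63, "ty": 82, "tz": -307, "twist": -88}, {"tx": -63, "ty": 82, "tz": -307, "twist": -91}, {"tx": -63, "ty": 82, "tz": -307, "twist": -91}, {"tx": -63, "ty": 82, "tz": -307, "twist": -91}]}}

```text
t: 42.25
eef_pos: [0.5476, 0.0891, 0.3759]
tool_rot: [-0.103, 0.995, -0.0, -0.0]
ft_force: [-0.6, -0.7, 0.2]
opening: 0.301
gripper_force: 0.0
```

```bash
python3 - <<'E'
from h import *
w=snap("wrist","w19");s=snap("scene","s19");d=snap("side","d19")
p,e=fit(w,(.530,.074,.20),skip=(1,2,4));print(p,np.degrees(p[2]),e)
a=cv2.resize(w["img"][30:230,120:360],(480,400),interpolation=cv2.INTER_CUBIC)
Rz=Ro.from_euler('z',p[2]).as_matrix()
for x in[(0,-.088,.09),(0,.088,.09),(.062,.0695,.0595),(.062,-.0705,.0595),(-.062,.0695,.0595),(-.062,-.0705,.0595)]:
    u,v=proj(w,Rz@x+[p[0],p[1],0])[0];cv2.drawMarker(a,(int((u-120+.5)*2),int((v-30+.5)*2)),(255,0,0),0,8,1)
b=cv2.resize(s["img"][120:220,270:395],(320,256),interpolation=cv2.INTER_CUBIC)
b2=cv2.resize(d["img"][80:190,330:500],(480,310),interpolation=cv2.INTER_CUBIC)[:200]
m=np.zeros((600,800,3),np.uint8);m[:400,:480]=a;m[:256,480:]=b
m[256:508,480:]=cv2.resize(s["img"][170:270,170:297],(320,252),interpolation=cv2.INTER_CUBIC);m[400:600,:480]=b2
cv2.imwrite("pics/v19.png",m[:,:,::-1])
for k in(s,d): print(proj(k,[.545,-.25,.126]))
E
```

```text
[0.52968102 0.07523753 0.20866611] 11.955687688455514 [1.54 1.   0.78]
[[324.86832615 153.54176091]]
[[283.21024351 134.03363878]]
```

View pics/v19.png

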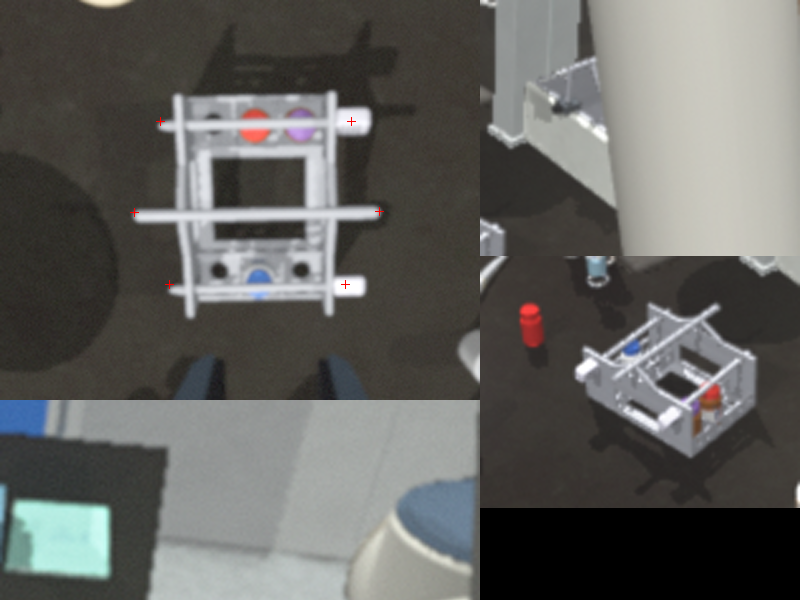

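Request:
{"method": "arm_command", "body": {"steps": [{"tx": 6, "ty": -40, "tz": 0, "twist": 0}, {"tx": 12, "ty": -80, "tz": 0, "twist": 0}, {"tx": 18, "ty": -120, "tz": 0, "twist": 0}, {"tx": 24, "ty": -160, "tz": 0, "twist": 0}, {"tx": 30, "ty": -200, "tz": 0, "twist": 0}, {"tx": 36, "ty": -240, "tz": 0, "twist": 0}, {"tx": 42, "ty": -280, "tz": 0, "twist": 0}, {"tx": 48, "ty": -320, "tz": 0, "twist": 0}, {"tx": 54, "ty": -355, "tz": 0, "twist": 0}, {"tx": 57, "ty": -366, "tz": 0, "twist": 0}, {"tx": 57, "ty": -366, "tz": 0, "twist": 0}, {"tx": 57, "ty": -366, "tz": 0, "twist": 0}, {"tx": 57, "ty": -366, "tz": 0, "twist": 0}]}}

```text
t: 43.7
eef_pos: [0.5679, -0.2793, 0.3762]
tool_rot: [-0.105, 0.995, 0.0, 0.0]
ft_force: [0.6, -0.2, 0.8]
opening: 0.3
gripper_force: 0.0
```

```bash
python3 - <<'E'
from h import *
print(tool()[1]);w=snap("wrist","w20");s=snap("scene","s20")
a=cv2.resize(w["img"][:300],(800,469),interpolation=cv2.INTER_CUBIC)
m=np.zeros((600,800,3),np.uint8);m[:469]=a;m[469:,:]=0
for X in[(.545,-.28,0)]: pass
# world grid marks on plane z=.126
for x in np.arange(.40,.72,.05):
    for y in np.arange(-.45,-.1,.05):
        u,v=proj(w,[x,y,.126])[0]
        if 0<u<512 and 0<v<300: cv2.circle(m,(int((u+.5)*1.5625),int((v+.5)*1.5625)),1,(255,255,0),-1)
cv2.imwrite("pics/v20.png",m[:469,:,::-1])
E
```

```text
[ 0.56785923 -0.27929774  0.37618956]
```

View pics/v20.png

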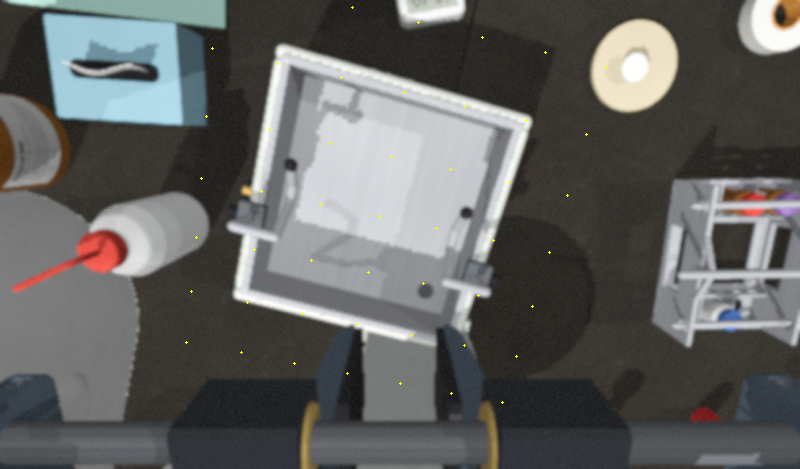

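```bash
python3 - <<'E'
from h import *
from scipy.optimize import least_squares
w=dict(np.load("w20.npz"));k=1/1.5625
cor=np.array([(281,46),(530,120),(465,344),(237,297)])*k-.5
P=[plane(w,*c,.096) for c in cor]
print(np.round(P,4),[round(np.linalg.norm(P[i]-P[(i+1)%4]),4) for i in range(4)])
pts=np.array([(-.116,-.113,.096),(-.116,.113,.096),(.116,-.113,.096),(-.027,-.072,.149),(-.027,.072,.149)])
obs=np.vstack([cor[[0,1,3]],np.array([(290,165),(467,213)])*k-.5])
pr=lambda q,X:proj(w,np.c_[X[:,:2]@Ro.from_euler('z',q[2]).as_matrix()[:2,:2].T+q[:2],X[:,2]])
S=least_squares(lambda q:(pr(q,pts)-obs).ravel(),[.55,-.26,0],x_scale=[.01,.01,.05]);print(S.x,np.degrees(S.x[2]),S.fun.reshape(-1,2).round(1))
S=least_squares(lambda q:(pr(q,pts[:3])-obs[:3]).ravel(),[.55,-.26,0],x_scale=[.01,.01,.05]);print(S.x,np.degrees(S.x[2]),S.fun.reshape(-1,2).round(1))
print("pred prongs",(pr(S.x,np.array([(-.027,-.072,.149),(-.027,.072,.149),(.031,-.106,.154),(.031,.106,.154)]))+.5)/k)
s=dict(np.load("s2.npz"))
for u,v in((430,268),(440,278),(456,268)): print("pillar",plane(s,u*.64,v*.64,0))
for u,v in((362,345),(442,345)): print("pillar w", plane(w,u*k,v*k,0),plane(w,u*k,v*k,.1))
# carrier with two holes and the bar ends (w19)
W=dict(np.load("w19.npz"));X=np.array([(.062,-.036,.006),(.062,.036,.006),(0,-.086,.09),(0,.086,.09)])
o=np.array([(219/2+120,271/2+30),(301/2+120,270/2+30),(137/2+120,216/2+30),(376/2+120,212/2+30)])-.5
pr2=lambda q:proj(W,np.c_[X[:,:2]@Ro.from_euler('z',q[2]).as_matrix()[:2,:2].T+q[:2],X[:,2]])
S=least_squares(lambda q:(pr2(q)-o).ravel(),[.53,.075,.2],x_scale=[.01,.01,.05]);print("carrier",S.x,np.degrees(S.x[2]),S.fun.round(1))
print(fit(W,S.x,skip=(0,1,2,4)))
E
```

```text
[[ 0.4339 -0.4067]
 [ 0.4464 -0.1901]
 [ 0.6602 -0.1929]
 [ 0.6583 -0.4182]] [np.float64(0.217), np.float64(0.2138), np.float64(0.2253), np.float64(0.2247)]
[ 0.55353535 -0.30378483 -0.05262658] -3.0152806778269907 [[-2.7 -2.5]
 [ 4.4 -1.3]
 [-3.4  2.6]
 [ 0.5  1.3]
 [ 0.9  1.4]]
[ 0.55460593 -0.30290367 -0.05327134] -3.052223032943716 [[-2.1 -1.5]
 [ 4.8 -0.3]
 [-2.9  3.3]]
pred prongs [[291.79499049 168.54382879]
 [469.09401728 216.82362252]
 [234.08710039 230.03478801]
 [487.98957778 295.99241127]]
pillar [ 0.7072155 -0.1803161]
pillar [ 0.66258362 -0.17305454]
pillar [ 0.67143843 -0.22696201]
pillar w [ 0.72650541 -0.29007336] [ 0.68128184 -0.291213  ]
pillar w [ 0.70644466 -0.19579571] [ 0.66499066 -0.21465081]
carrier [0.53118863 0.07521733 0.22228102] 12.735764468310906 [ 0.1  0.1  0.1 -0.  -0.2 -0.1  0.1  0. ]
(array([0.53124651, 0.07559168, 0.21430625]), array([0.04, 0.04]))
```

Request:
{"method": "arm_command", "body": {"jaw": 0.5, "steps": [{"tx": -4, "ty": 40, "tz": 0, "twist": 8}, {"tx": -8, "ty": 80, "tz": 0, "twist": 16}, {"tx": -12, "ty": 120, "tz": 0, "twist": 24}, {"tx": -16, "ty": 160, "tz": 0, "twist": 32}, {"tx": -20, "ty": 200, "tz": 0, "twist": 40}, {"tx": -25, "ty": 240, "tz": 0, "twist": 48}, {"tx": -30, "ty": 280, "tz": 20, "twist": 56}, {"tx": -35, "ty": 320, "tz": 60, "twist": 64}, {"tx": -38, "ty": 350, "tz": 100, "twist": 72}, {"tx": -38, "ty": 355, "tz": 140, "twist": 80}, {"tx": -38, "ty": 355, "tz": 176, "twist": 88}, {"tx": -38, "ty": 355, "tz": 176, "twist": 89.5}, {"tx": -38, "ty": 355, "tz": 176, "twist": 89.5}, {"tx": -38, "ty": 355, "tz": 176, "twist": 89.5}]}}

```text
t: 45.2
eef_pos: [0.5326, 0.0744, 0.2021]
tool_rot: [0.625, 0.781, 0.001, 0.001]
ft_force: [-0.1, -0.6, 0.9]
opening: 0.498
gripper_force: 0.0
```

```bash
python3 - <<'E'
from h import *
w=snap("wrist","w21");c=snap("scene","s21");print(sub("s19.npz",c))
go(.5312,.0755,.083,yaw=12.5)
# bar: bright line across columns near the predicted points
g=cv2.cvtColor(w["img"],cv2.COLOR_RGB2GRAY).astype(float)
Rz=Ro.from_euler('z',np.radians(12.5)).as_matrix();C=np.array([.5312,.0755,0])
for y in(.02,.035,.05,.065,.08,.086):
    u,v=proj(w,C+Rz@[0,y,.09])[0];iv=int(round(v))
    if iv<0 or iv>383: continue
    r=g[iv,int(u)-22:int(u)+23];m=r>150;print(y,u.round(1),v.round(1),(np.arange(int(u)-22,int(u)+23)[m]).tolist())
u,v=proj(w,C+Rz@[0,.088,.09])[0];print(u,v,g[int(v)-12:int(v)+12,int(round(u))].astype(int))
E
```

```text
(0.0, 0.0, 0.994)
t 45.3 tool y ang 12.6 q6 -0.19 shift [  1.5  -1.4 118.9] twist 0.050194784135101145
0.02 252.7 163.7 [249, 250, 251, 252, 253, 254, 255, 256, 257]
0.035 252.7 147.1 [249, 250, 251, 252, 253, 254, 255, 256, 257]
0.05 252.7 129.9 [249, 250, 251, 252, 253, 254, 255, 256, 257]
0.065 252.7 112.1 [249, 250, 251, 252, 253, 254, 255, 256, 257]
0.08 252.7 93.7 [249, 250, 251, 252, 253, 254, 255, 256, 257]
0.086 252.7 86.2 [249, 250, 251, 252, 253, 254, 255, 256]
252.70406116066937 83.68317380202762 [ 68  69  71  68  66  67  66  68  63  60  52  59 103 157 196 216 227 233
 236 237 236 236 237 236]
```

Request:
{"method": "arm_command", "body": {"steps": [{"tx": 1, "ty": -1, "tz": 40, "twist": 0}, {"tx": 1, "ty": -1, "tz": 75, "twist": 0}, {"tx": 1, "ty": -1, "tz": 100, "twist": 0}, {"tx": 1, "ty": -1, "tz": 115, "twist": 0}, {"tx": 1, "ty": -1, "tz": 119, "twist": 0}, {"tx": 1, "ty": -1, "tz": 119, "twist": 0}, {"tx": 1, "ty": -1, "tz": 119, "twist": 0}]}}

```text
t: 46.0
eef_pos: [0.5311, 0.0752, 0.0822]
tool_rot: [0.626, 0.78, 0.001, 0.001]
ft_force: [0.8, 0.4, 0.3]
opening: 0.504
gripper_force: 0.0
```

Request:
{"method": "arm_command", "body": {"jaw": 0.0, "grip_force": 55, "steps": [{"tx": 0, "ty": 0, "tz": 0, "twist": 0}, {"tx": 0, "ty": 0, "tz": 0, "twist": 0}, {"tx": 0, "ty": 0, "tz": 0, "twist": 0}, {"tx": 0, "ty": 0, "tz": 0, "twist": 0}, {"tx": 0, "ty": 0, "tz": 0, "twist": 0}, {"tx": 0, "ty": 0, "tz": 0, "twist": 0}, {"tx": 0, "ty": 0, "tz": 0, "twist": 0}, {"tx": 0, "ty": 0, "tz": 0, "twist": 0}, {"tx": 0, "ty": 0, "tz": 0, "twist": 0}]}}

```text
t: 46.9
eef_pos: [0.5303, 0.0752, 0.081]
tool_rot: [0.626, 0.78, 0.0, 0.0]
ft_force: [-0.8, -0.5, 2.3]
opening: 0.072
gripper_force: 55.0
```

Request:
{"method": "arm_command", "body": {"steps": [{"tx": 0, "ty": 0, "tz": -5, "twist": 0}, {"tx": 0, "ty": 0, "tz": -12, "twist": 0}, {"tx": 0, "ty": 0, "tz": -25, "twist": 0}, {"tx": 0, "ty": 0, "tz": -40, "twist": 0}, {"tx": 0, "ty": 0, "tz": -60, "twist": 0}, {"tx": 0, "ty": 0, "tz": -80, "twist": 0}, {"tx": 0, "ty": 0, "tz": -100, "twist": 0}, {"tx": 0, "ty": 0, "tz": -120, "twist": 0}, {"tx": 0, "ty": 0, "tz": -140, "twist": 0}, {"tx": 0, "ty": 0, "tz": -160, "twist": 0}, {"tx": 0, "ty": 0, "tz": -180, "twist": 0}, {"tx": 0, "ty": 0, "tz": -200, "twist": 0}, {"tx": 0, "ty": 0, "tz": -210, "twist": 0}, {"tx": 0, "ty": 0, "tz": -210, "twist": 0}, {"tx": 0, "ty": 0, "tz": -210, "twist": 0}]}}

```text
t: 48.4
eef_pos: [0.5297, 0.0752, 0.2902]
tool_rot: [0.626, 0.78, -0.0, -0.0]
ft_force: [-0.6, 0.3, -6.2]
opening: 0.073
gripper_force: 55.0
```

```bash
python3 - <<'E'
from h import *
s,p,_=tool();print(p,s["ft_force"],s["opening"])
# bar end in the wrist image for tilt / y offset
w=snap("wrist","w22");go(.553,-.304,.121,yaw=-3.0)
E
```

```text
[0.52972043 0.07519636 0.29020373] [-0.63220374  0.30566194 -6.23458132] 0.0732926080941352
t 48.5 tool y ang 12.4 q6 -0.19 shift [-375.4  -58.6  168.9] twist 15.442775424280072
```

Request:
{"method": "arm_command", "body": {"steps": [{"tx": -10, "ty": -2, "tz": 0, "twist": 0}, {"tx": -30, "ty": -5, "tz": 0, "twist": 1}, {"tx": -53, "ty": -8, "tz": 0, "twist": 2}, {"tx": -76, "ty": -12, "tz": 0, "twist": 3}, {"tx": -100, "ty": -16, "tz": 0, "twist": 4}, {"tx": -124, "ty": -20, "tz": 0, "twist": 5}, {"tx": -148, "ty": -24, "tz": 0, "twist": 6}, {"tx": -172, "ty": -27, "tz": 0, "twist": 7}, {"tx": -196, "ty": -31, "tz": 0, "twist": 8}, {"tx": -220, "ty": -35, "tz": 0, "twist": 9}, {"tx": -244, "ty": -39, "tz": 0, "twist": 10}, {"tx": -268, "ty": -42, "tz": 0, "twist": 11}, {"tx": -292, "ty": -46, "tz": 0, "twist": 12}, {"tx": -316, "ty": -50, "tz": 0, "twist": 13}, {"tx": -338, "ty": -53, "tz": 0, "twist": 14}, {"tx": -356, "ty": -56, "tz": 0, "twist": 15}, {"tx": -368, "ty": -58, "tz": 0, "twist": 15.4}, {"tx": -375, "ty": -59, "tz": 0, "twist": 15.4}, {"tx": -375, "ty": -59, "tz": 0, "twist": 15.4}, {"tx": -375, "ty": -59, "tz": 0, "twist": 15.4}]}}

```text
t: 50.45
eef_pos: [0.5534, -0.3031, 0.2909]
tool_rot: [0.725, 0.689, 0.0, -0.0]
ft_force: [-0.7, 0.3, -7.5]
opening: 0.077
gripper_force: 55.0
```

```bash
python3 - <<'E'
from h import *
go(.553,-.304,.117,yaw=-3.0);s,p,_=tool();print(p,s["ft_force"])
snap("wrist","w23");c=snap("scene","s23");d=snap("side","d23")
cv2.imwrite("pics/v23.png",np.vstack([np.hstack([cv2.resize(c["img"][60:260,200:480],(448,320)),cv2.resize(d["img"][60:210,200:365],(352,320))])])[:,:,::-1])
E
```

```text
t 50.5 tool y ang -2.9 q6 -0.54 shift [ -1.   -0.3 173.9] twist 0.07907712545005552
[ 0.55338281 -0.30307265  0.29087369] [-0.72774458  0.3079013  -7.52720752]
```

Request:
{"method": "arm_command", "body": {"steps": [{"tx": -1, "ty": 0, "tz": 10, "twist": 0}, {"tx": -1, "ty": 0, "tz": 25, "twist": 0}, {"tx": -1, "ty": 0, "tz": 42, "twist": 0}, {"tx": -1, "ty": 0, "tz": 60, "twist": 0}, {"tx": -1, "ty": 0, "tz": 78, "twist": 0}, {"tx": -1, "ty": 0, "tz": 96, "twist": 0}, {"tx": -1, "ty": 0, "tz": 112, "twist": 0}, {"tx": -1, "ty": 0, "tz": 124, "twist": 0}, {"tx": -1, "ty": 0, "tz": 130, "twist": 0}, {"tx": -1, "ty": 0, "tz": 130, "twist": 0}]}}

```text
t: 51.6
eef_pos: [0.5531, -0.3044, 0.1602]
tool_rot: [0.725, 0.689, -0.0, -0.001]
ft_force: [-0.6, 0.6, -5.3]
opening: 0.075
gripper_force: 55.0
```

```bash
python3 - <<'E'
from h import *
go(.553,-.304,.117,yaw=-3.0);s,p,_=tool();print(p,s["ft_force"])
# where the near (+y) hook prong tip and neck lie in tool axes, from the bright bar and dark tip in the wrist view
w=snap("wrist","w24");g=cv2.cvtColor(w["img"],cv2.COLOR_RGB2GRAY)
Rz=Ro.from_euler('z',np.radians(-3)).as_matrix();C=np.array([.553,-.304,0])
for n,x in(("bar end",(0,.088,p[2]+.009)),("bar .06",(0,.06,p[2]+.009)),("prong",(-.027,.072,.149)),("seat",(0,.072,.122)),("neck",(.031,.072,.154)),("neck rim",(.031,.106,.154))): print(n,proj(w,C*0+[*(C[:2]),0]+Rz@x)[0].round(1))
b=cv2.resize(g[60:180,190:320],None,fx=.5,fy=.5,interpolation=cv2.INTER_AREA)//26
print("\n".join("".join(str(v) for v in r) for r in b))
E
```

```text
t 51.6 tool y ang -2.9 q6 -0.55 shift [ 0.4 -0.1 43.2] twist 0.052236614524716174
[ 0.55309196 -0.30441466  0.16016915] [-0.60596605  0.58564973 -5.28302469]
bar end [254.2  81.4]
bar .06 [254.1 142.9]
prong [203.5 114.1]
seat [254.4 110.9]
neck [314.3 115. ]
neck rim [318.3  43.1]
77788888888888777666666667777788888888876666653444444433344567788
88888888888888877666666667888888888888887666643444444444444567788
88888888888888876666666667888888888888887666543444444444444567788
88888888888888876666666678888888888888887666543444444444444567788
77777777777777766555555677777777777777776555543444444444444567788
44444444444444444444444444444444444444444444433444444444444567788
44444444444444444444444444444444444444444444433444444444444567788
77766655555555555555666666666666666666666666664333333333334567888
77777655555555555567777777777777777777777777776544444444444567888
77777655555555555567777777777777777777777777777655555555554567888
77777655555555555557777777777777777777777777777775555555554567888
77777655555555555556777777777776667777777777777776555555554567888
6666655555555555555677777
[... 2442 characters left out ...]
5555556655545555555566677876655566533577
45533467776666666666666666665556665555666666666678886655666543577
45533457777666676666666666665556655556666666666678887665766543677
45543456777666677766666666665556655556666666666678887666766544677
45544467776666678766666666665556665556666666666678887666776555677
55544467776666778866677766665556655556666666666678876665776566677
55544457777666788876678766665556655556666666666678886665665566676
55544456776666688766678766665556665556666666666678887665555566676
55544456776666678766667766665556665556666666666678876665555455676
55544456776666778876666666665556665556666666666678876665555444677
44543356776666788876666666665556655555555666666678876655555434775
```

Request:
{"method": "arm_command", "body": {"steps": [{"tx": 0, "ty": 1, "tz": 8, "twist": 0}, {"tx": 0, "ty": 1.5, "tz": 16, "twist": 0}, {"tx": 0, "ty": 2, "tz": 24, "twist": 0}, {"tx": 0, "ty": 2, "tz": 31, "twist": 0}, {"tx": 0, "ty": 2, "tz": 36, "twist": 0}, {"tx": 0, "ty": 2, "tz": 40, "twist": 0}, {"tx": 0, "ty": 2, "tz": 40, "twist": 0}, {"tx": 0, "ty": 2, "tz": 40, "twist": 0}]}}

```text
t: 52.45
eef_pos: [0.5554, -0.3048, 0.121]
tool_rot: [0.725, 0.689, 0.0, 0.0]
ft_force: [0.5, -0.0, -6.2]
opening: 0.071
gripper_force: 55.0
```

Request:
{"method": "arm_command", "body": {"steps": [{"tx": 0, "ty": 0, "tz": 1, "twist": 0}, {"tx": 0, "ty": 0, "tz": 1.5, "twist": 0}, {"tx": 0, "ty": 0, "tz": 1.5, "twist": 0}]}}

```text
t: 52.75
eef_pos: [0.5554, -0.3048, 0.1195]
tool_rot: [0.725, 0.689, -0.0, 0.0]
ft_force: [-0.5, 0.6, -6.7]
opening: 0.073
gripper_force: 55.0
```

Request:
{"method": "arm_command", "body": {"steps": [{"tx": 0, "ty": 0, "tz": 1, "twist": 0}, {"tx": 0, "ty": 0, "tz": 2, "twist": 0}, {"tx": 0, "ty": 0, "tz": 2, "twist": 0}]}}

```text
t: 53.05
eef_pos: [0.5553, -0.3048, 0.1173]
tool_rot: [0.725, 0.689, -0.0, -0.0]
ft_force: [-0.1, -0.8, -5.2]
opening: 0.073
gripper_force: 55.0
```

Request:
{"method": "arm_command", "body": {"steps": [{"tx": 0, "ty": 0, "tz": 1, "twist": 0}, {"tx": 0, "ty": 0, "tz": 1, "twist": 0}, {"tx": 0, "ty": 0, "tz": 1, "twist": 0}]}}

```text
t: 53.35
eef_pos: [0.5554, -0.3049, 0.1167]
tool_rot: [0.725, 0.689, 0.0, 0.0]
ft_force: [-1.7, 0.8, 2.4]
opening: 0.073
gripper_force: 55.0
```

Request:
{"method": "arm_command", "body": {"grip_force": 4, "steps": [{"tx": 0, "ty": 0, "tz": 0, "twist": 0}, {"tx": 0, "ty": 0, "tz": 0, "twist": 0}, {"tx": 0, "ty": 0, "tz": 0, "twist": 0}]}}

```text
t: 53.65
eef_pos: [0.5558, -0.3049, 0.1167]
tool_rot: [0.725, 0.689, 0.0, 0.0]
ft_force: [1.7, 1.2, 1.3]
opening: 0.086
gripper_force: 4.0
```

Request:
{"method": "arm_command", "body": {"jaw": 0.4, "steps": [{"tx": 0, "ty": 0, "tz": 0, "twist": 0}, {"tx": 0, "ty": 0, "tz": 0, "twist": 0}, {"tx": 0, "ty": 0, "tz": 0, "twist": 0}, {"tx": 0, "ty": 0, "tz": 0, "twist": 0}, {"tx": 0, "ty": 0, "tz": 0, "twist": 0}, {"tx": 0, "ty": 0, "tz": 0, "twist": 0}, {"tx": 0, "ty": 0, "tz": -10, "twist": 0}, {"tx": 0, "ty": 0, "tz": -25, "twist": 0}, {"tx": 0, "ty": 0, "tz": -45, "twist": 0}, {"tx": 0, "ty": 0, "tz": -70, "twist": 0}, {"tx": 0, "ty": 0, "tz": -100, "twist": 0}, {"tx": 0, "ty": 0, "tz": -140, "twist": 0}, {"tx": 0, "ty": 0, "tz": -180, "twist": 0}, {"tx": 0, "ty": 0, "tz": -220, "twist": 0}, {"tx": 0, "ty": 0, "tz": -250, "twist": 0}, {"tx": 0, "ty": 0, "tz": -250, "twist": 0}, {"tx": 0, "ty": 0, "tz": -250, "twist": 0}]}}

```text
t: 55.35
eef_pos: [0.5553, -0.3047, 0.3673]
tool_rot: [0.725, 0.689, 0.0, 0.001]
ft_force: [-0.1, 1.3, -1.1]
opening: 0.401
gripper_force: 0.0
```

```bash
python3 - <<'E'
from h import *
w=snap("wrist","w25");s,p,_=tool();print(p,s["ft_force"])
for k in range(4): w2=snap("wrist","w26")
print("motion",cv2.absdiff(w["img"],w2["img"])[:260].astype(float).mean(),np.percentile(cv2.absdiff(w["img"],w2["img"])[:260],99.9))
# fit: bar + rods + grips expected px vs brightness
Rz=Ro.from_euler('z',np.radians(-3)).as_matrix();C=np.array([.5555,-.3045,.036])
g=cv2.cvtColor(w2["img"],cv2.COLOR_RGB2GRAY)
for n,x in(("bar+",(0,.088,.09)),("bar-",(0,-.088,.09)),("gripA",(.062,.0695,.0595)),("tipA",(.062,-.0705,.0595)),("gripB",(-.062,.0695,.0595)),("tipB",(-.062,-.0705,.0595)),("purp",(-.062,.036,.055)),("red",(-.062,0,.055)),("blue",(.062,0,.055))):
    u,v=proj(w2,C+Rz@x)[0];print(n,u.round(1),v.round(1))
h=cv2.cvtColor(w2["img"],cv2.COLOR_RGB2HSV)
for nm,lo,hi in (("purp",(125,60,80),(150,255,255)),("red",(0,150,120),(6,255,255)),("blue",(105,110,90),(122,255,255))):
  n,_,st,ce=cv2.connectedComponentsWithStats(cv2.inRange(h,lo,hi))
  print(nm,[(st[i,:5].tolist(),ce[i].round(1).tolist()) for i in range(1,n) if st[i,4]>40])
b=cv2.resize(g[70:290,150:370],None,fx=.3,fy=.3,interpolation=cv2.INTER_AREA)//26
print("\n".join("".join(str(v) for v in r) for r in b))
E
```

```text
[ 0.55502298 -0.3045681   0.3661278 ] [ 0.03739274 -0.25725479 -1.05674033]
motion 5.066834435096154 102.0
bar+ 255.5 87.2
bar- 255.3 219.5
gripA 301.7 101.9
tipA 297.4 200.3
gripB 209.2 101.8
tipB 213.3 200.2
purp 210.7 126.8
red 211.7 152.4
blue 299.1 152.5
purp [([216, 120, 7, 16, 84], [218.5, 127.8])]
red [([217, 145, 7, 14, 72], [219.7, 151.5])]
blue [([294, 147, 5, 12, 49], [296.3, 152.7])]
111128999999999999999999987899999875335867999987777777777444444444
111128888888888888888888887778888775446867988887777777667444444444
111127888777777777777777776567777764446866888876666666666444444444
111127886534555556777777777776555565546865555555555433566444444444
111127886435765667777777777776555677766865555555555333576444444444
111116886536775677777777777776566678876865555555555333576444444444
111116886546775677777777777776577678877865556776555333676444444444
111115887545655578766566666666578677877865556999655334676444444444
111115887544555578876554356666678556667865556999555334676444444444
111114887544555578987652257777678555556865556999655334676444444444
111114887534555578986663256666
[... 3021 characters left out ...]
112531111112222211111111111111
111111111232222222211124444422222111112441111112222233111111111111
111111111333222223210135565522222222212441111222222334211111111111
111111112433222223210157887532222222222451111222222334311111111111
111111112333222222211157776432222222222342111222222334411111111111
111111113322222222222233333322222222222332222222222223421111111111
222222213323333333333333333333333333333333333333333333521222222222
222222214333333333333333344444444444444444444333333333531222222222
222222224333333333333333444444444444444444333333333333541222332332
222222224333444344443444444444444444444444434333333433542333333333
222222224333333333333333333333333333333333333333333333442333333333
```

Request:
{"method": "arm_command", "body": {"steps": [{"tx": 0, "ty": 0, "tz": 0, "twist": 0}, {"tx": 0, "ty": 0, "tz": 0, "twist": 0}, {"tx": 0, "ty": 0, "tz": 0, "twist": 0}, {"tx": 0, "ty": 0, "tz": 0, "twist": 0}, {"tx": 0, "ty": 0, "tz": 0, "twist": 0}, {"tx": 0, "ty": 0, "tz": 0, "twist": 0}, {"tx": 0, "ty": 0, "tz": 0, "twist": 0}, {"tx": 0, "ty": 0, "tz": 0, "twist": 0}, {"tx": 0, "ty": 0, "tz": 0, "twist": 0}, {"tx": 0, "ty": 0, "tz": 0, "twist": 0}, {"tx": 0, "ty": 0, "tz": 0, "twist": 0}, {"tx": 0, "ty": 0, "tz": 0, "twist": 0}, {"tx": 0, "ty": 0, "tz": 0, "twist": 0}, {"tx": 0, "ty": 0, "tz": 0, "twist": 0}, {"tx": 0, "ty": 0, "tz": 0, "twist": 0}, {"tx": 0, "ty": 0, "tz": 0, "twist": 0}, {"tx": 0, "ty": 0, "tz": 0, "twist": 0}, {"tx": 0, "ty": 0, "tz": 0, "twist": 0}, {"tx": 0, "ty": 0, "tz": 0, "twist": 0}, {"tx": 0, "ty": 0, "tz": 0, "twist": 0}]}}

```text
t: 57.6
eef_pos: [0.5554, -0.3048, 0.3664]
tool_rot: [0.725, 0.689, -0.0, 0.0]
ft_force: [0.3, 0.9, 0.3]
opening: 0.402
gripper_force: 0.0
```

```bash
python3 - <<'E'
from h import *
fr=[snap("wrist","w27")]
print(tool()[0]["t"])
for k in range(8): fr.append(snap("wrist"))
np.savez("w28.npz",**fr[-1])
ctl=np.s_[10:120,10:110]  # bench background, control
for f in fr[1:]:
    d=cv2.absdiff(fr[0]["img"],f["img"]).astype(float);print(round(d[80:260,150:370].mean(),2),round(d[ctl].mean(),2),end="; ")
for f in (fr[0],fr[4],fr[-1]):
  h=cv2.cvtColor(f["img"],cv2.COLOR_RGB2HSV)
  for nm,lo,hi in (("purp",(125,60,80),(150,255,255)),("red",(0,150,120),(6,255,255)),("blue",(105,110,90),(122,255,255))):
    n,_,st,ce=cv2.connectedComponentsWithStats(cv2.inRange(h,lo,hi));print(nm,[ce[i].round(2).tolist() for i in range(1,n) if st[i,4]>40])
E
```

```text
57.65
1.46 1.41; 1.47 1.39; 1.47 1.41; 1.47 1.42; 1.47 1.41; 1.47 1.4; 1.46 1.4; 1.46 1.41; purp [[217.65, 127.14]]
red [[219.16, 151.07]]
blue [[295.51, 152.15]]
purp [[217.65, 127.14]]
red [[219.17, 151.16]]
blue [[295.53, 152.07]]
purp [[217.64, 127.06]]
red [[219.12, 151.01]]
blue [[295.57, 152.2]]
```

```bash
python3 -c "
from workcell import workorder
print(workorder.close_job())"
```

```text
the job is handed in; nothing more can be done
None
```

The three sample vials are in the carrier, both retaining rods are pushed fully home, and the carrier is hanging still in the bath's two hooks; the job is handed in at about 58 s of the 210 s allowed, but no verdict came back, and the hung state was checked from image measurements because my picture views had run out.

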